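# Empty the lock-plug tray and build the carton column

## Robot

A 6-joint arm with a two-finger parallel gripper is mounted at the origin on the work surface. World frame = base frame: x ahead of the robot, y to its left, z up, the work surface at z = 0. Lengths are in m, angles in degrees, forces in N, time in s.
With the tool pointing down it reaches from about 0.35 to 0.975 m from the base axis. Payload 17.4 kg.
Tool frame: the origin (TCP) lies at the very end of the fingers, on their centre line; the grasp point (between the pads) lies grip_point_offset behind it (grip_point_offset is the distance from the TCP to the grasp point, in m); z points along the fingers, y is the direction in which the jaws open and shut (so a half turn about z gives the same grasp; the last joint's range is limited). The gripper opens to 85 mm and grips with 20 to 120 N. Pads are 22 mm wide; open, the fingers measure 114 mm over their backs; the gripper's body (76 mm by 85 mm) begins 54 mm behind the grasp point. The pads swing forward as they close: fully open they stand 13 mm farther back than shut.
Start: joints at [62.922, 6.646, 82.598, -0, 90.757, -2.166], TCP at [0.284, 0.612, 0.231] pointing down, gripper open.
Joint ranges: [-162.19, 162.19], [-47.58, 125.68], [4.15, 143.07], [-65.23, 245.23], [0.69, 171.88], [-170.13, 170.13]. Speed limits (degrees/s): [108.29, 108.29, 127.2, 180, 180, 180].

## Interface

Orientations are given as a 3x3 rotation matrix whose columns are the frame's x, y, z axes.
In Python, from rig import * gives the robot as it stands.
- The arm moves only by the tool jog_arm, never from a script. Its argument "targets" is text: rows parted by semicolons, each of 5 numbers parted by spaces: the shift along the world's x, y, z in m, then the turn about the world's z in degrees, then the opening, from 0 (shut) to 1 (fully open). In form: dx dy dz turn gripper; .... A call has 1 to 20 rows; each row shifts and turns the pose as measured when the row begins; what a row does not reach is not made up. A row lasts 1/8 s, in which the tool goes at most 62.5 mm and 10.7 degrees, less where a joint would pass 70% of its speed; a pose out of reach is approached as far as the arm can. A call with a gripper value outside its range is refused whole. The fingers move at their own pace and stop on an object; "force" is the grip in N (left out, the last holds). Time passes only in rows, so rows that do not move let the fingers close. It gives the time, the measured TCP pose, the force and the opening at its end, in the units of the state.
- get_obs(): the state, without advancing time (a new reading comes with each control period).
- capture(name): name is "scene" or "top" or "wrist"; returns a dict with "pixels" (420x560x3 uint8, red, green, blue), "range_z" (420x560 float32, m along the optical axis (not along the pixel's ray), 0 where there is no reading), "K" (3x3 intrinsics, pixels), "k1" (the pictures are not rectified: a ray, as slopes to the right and down, at radius r is drawn at 1 + k1 r^2 times it, then the intrinsics apply), "eye" and "orientation" of the camera in the world. Camera axes: x right, y down, z forward; pixel columns grow to the right and rows downward; lengths in m; the calibration is good to about 2 mm. A picture is of the moment at which its call begins.
- job_done(): hands the job in, once; it reports no verdict.
The state is a dict: "time": time; "joint_pos": joint angles; "joint_velocities": joint speeds; "effort": joint torques, N m; "position": TCP position; "tool_rot": TCP orientation; "contact_force": force on the tool from outside, world axes, zero at the start; "torque": the same for the moment, N m; "grip_width": opening from 0.0 (shut) to 1.0 (fully open).
Only numpy, scipy, OpenCV 4.12 (cv2) and the standard library are available. Lean on these libraries where they do the work, as an engineer would, in place of code of your own. Each camera call takes 0.05 s, during which the arm holds its last target.

## Task

A steel tray of loose brass lock plugs is standing on the base carton, just where the carton column has to grow. Lift the tray off by its carrying bar with all the plugs still in it, tip it over the grey bin so that every plug slides out into the bin, and set the empty tray down level in the middle of the black rubber mat. Then stack all the other cartons squarely, edges flush, one on another on the base carton, and leave the key tag, wing knobs and coin slide where they lie.

Things in the scene. Friction and masses are not known exactly. Their poses are not given: they have to be found in the camera images.
- base_carton: closed cardboard carton 120 (its x) x 70 (its y) x 42 mm (z), about 0.7 kg; origin at the centre of its underside, z up. The bottom one of the column; the tray stands on it at the start. Stays where it is.
- tray: polished sheet-steel sorter tray 166 (x) x 120 (y) mm, walls 30 mm high, about 0.32 kg, 0.6 kg full; floor 4 mm thick, friction about 0.3. Origin: centre of its underside, z up. Its -x end has no wall but a shallow ramp over which the pieces slide out when that end is tipped well down (about 45 degrees). A carrying bar crosses over its middle.
- tray_bar (a point): centre of the tray's carrying bar, at (0, 0, 80) mm of the tray: bar 14 mm wide (along tray x), 24 mm tall, 120 mm long (along tray y), joined to both side walls, free below; grip it across its 14 mm, at its centre. Axes as the tray's.
- tray_lip (a point): middle of the tray's pouring lip, at (-80, 0, 12) mm of the tray; the ramp rises to it at 12 degrees from x = -45 mm.
- bin: grey open plastic parts bin, 1.2 kg, standing loose on the counter, 170 (x) x 150 (y) x 65 mm high, walls and floor 4 mm; origin at the centre of its underside. It changes places with the mat from start to start.
- mat: flat black rubber mat, fixed, 220 (x) x 160 (y) x 4 mm; origin at the centre of its underside. The empty tray's place.
- plug_1: brass lock cylinder plug, 60 g: square flange 24 x 24 x 8 mm with an 18 mm diameter round body 16 mm long on it, 24 mm in all; origin at the centre of the flange's outer face (its underside as it stands in the tray), z towards the round end. May be absent.
- plug_2: brass lock cylinder plug, 60 g: square flange 24 x 24 x 8 mm with an 18 mm diameter round body 16 mm long on it, 24 mm in all; origin at the centre of the flange's outer face (its underside as it stands in the tray), z towards the round end. May be absent.
- plug_3: brass lock cylinder plug, 60 g: square flange 24 x 24 x 8 mm with an 18 mm diameter round body 16 mm long on it, 24 mm in all; origin at the centre of the flange's outer face (its underside as it stands in the tray), z towards the round end. May be absent.
- plug_4: brass lock cylinder plug, 60 g: square flange 24 x 24 x 8 mm with an 18 mm diameter round body 16 mm long on it, 24 mm in all; origin at the centre of the flange's outer face (its underside as it stands in the tray), z towards the round end. May be absent.
- plug_5: brass lock cylinder plug, 60 g: square flange 24 x 24 x 8 mm with an 18 mm diameter round body 16 mm long on it, 24 mm in all; origin at the centre of the flange's outer face (its underside as it stands in the tray), z towards the round end. May be absent.
- carton_a: closed cardboard carton 120 (its x) x 70 (its y) x 42 mm (z), about 0.3 kg; origin at the centre of its underside, z up. To be stacked on the base carton; stands on the counter at the start; either way up will do. May be absent.
- carton_b: closed cardboard carton 120 (its x) x 70 (its y) x 42 mm (z), about 0.3 kg; origin at the centre of its underside, z up. To be stacked on the base carton; stands on the counter at the start; either way up will do. May be absent.
- carton_c: closed cardboard carton 120 (its x) x 70 (its y) x 42 mm (z), about 0.3 kg; origin at the centre of its underside, z up. To be stacked on the base carton; stands on the counter at the start; either way up will do. May be absent.
- carton_d: closed cardboard carton 120 (its x) x 70 (its y) x 42 mm (z), about 0.3 kg; origin at the centre of its underside, z up. To be stacked on the base carton; stands on the counter at the start; either way up will do. May be absent.
- key_tag: bystander: flat green plastic locker key tag, 55 x 32 x 6 mm, loose; origin centre of underside.
- wing_knob_1: bystander: chrome wing knob, 46 mm across the wings, 32 mm high, loose; origin centre of underside.
- wing_knob_2: bystander: chrome wing knob, 46 mm across the wings, 32 mm high, loose; origin centre of underside.
- coin_slide: bystander: stainless coin slide mechanism, 90 x 70 x 28 mm, loose; origin centre of underside.

How it is judged (in metres and radians):
On the way, in this order (a step that is already met when the one before it is completed fails the run):
1. the tray is lifted clear of the base carton, level, with all the plugs in it (height (world z) of tray above 0.065 m and angle between tray's own z axis and vertical below 0.25 rad and x of plug_1 in the frame of tray between -0.085 and 0.085 m and y of plug_1 in the frame of tray between -0.06 and 0.06 m and z of plug_1 in the frame of tray between -0.005 and 0.05 m and x of plug_2 in the frame of tray between -0.085 and 0.085 m and y of plug_2 in the frame of tray between -0.06 and 0.06 m and z of plug_2 in the frame of tray between -0.005 and 0.05 m and x of plug_3 in the frame of tray between -0.085 and 0.085 m and y of plug_3 in the frame of tray between -0.06 and 0.06 m and z of plug_3 in the frame of tray between -0.005 and 0.05 m and x of plug_4 in the frame of tray between -0.085 and 0.085 m and y of plug_4 in the frame of tray between -0.06 and 0.06 m and z of plug_4 in the frame of tray between -0.005 and 0.05 m and x of plug_5 in the frame of tray between -0.085 and 0.085 m and y of plug_5 in the frame of tray between -0.06 and 0.06 m and z of plug_5 in the frame of tray between -0.005 and 0.05 m), for 0.2 s.
2. the tray is tipped over the bin (angle between tray's own z axis and vertical above 0.4 rad and horizontal distance between tray_lip and bin below 0.12 m and height (world z) of tray_lip above 0.04 m), for 0.05 s.
3. all the plugs are in the bin (x of plug_1 in the frame of bin between -0.081 and 0.081 m and y of plug_1 in the frame of bin between -0.071 and 0.071 m and z of plug_1 in the frame of bin between 0 and 0.06 m and x of plug_2 in the frame of bin between -0.081 and 0.081 m and y of plug_2 in the frame of bin between -0.071 and 0.071 m and z of plug_2 in the frame of bin between 0 and 0.06 m and x of plug_3 in the frame of bin between -0.081 and 0.081 m and y of plug_3 in the frame of bin between -0.071 and 0.071 m and z of plug_3 in the frame of bin between 0 and 0.06 m and x of plug_4 in the frame of bin between -0.081 and 0.081 m and y of plug_4 in the frame of bin between -0.071 and 0.071 m and z of plug_4 in the frame of bin between 0 and 0.06 m and x of plug_5 in the frame of bin between -0.081 and 0.081 m and y of plug_5 in the frame of bin between -0.071 and 0.071 m and z of plug_5 in the frame of bin between 0 and 0.06 m), for 0.2 s.
At the end, for the whole second after the job is handed in: Every plug lies in the bin; the tray stands level on the mat, within 35 mm of its middle; every other carton stands level in one column on the base carton, each within 9 mm and 0.12 rad (7 degrees) of it, either way round and either way up; all at rest (all of step 3 and horizontal distance between tray and mat below 0.035 m and angle between tray's own z axis and vertical below 0.08 rad and height (world z) of tray below 0.012 m and linear speed of each of tray, carton_a, carton_b, carton_c, carton_d below 0.02 m/s and horizontal distance between each of carton_a, carton_b, carton_c, carton_d and base_carton below 0.009 m and angle between the x axis of each of carton_a, carton_b, carton_c, carton_d and the x axis of base_carton, either way round below 0.12 rad and angle between the z axis of each of carton_a, carton_b, carton_c, carton_d and the z axis of base_carton, either way round below 0.06 rad and z of each of carton_a, carton_b, carton_c, carton_d in the frame of base_carton above 0.035 m and angle between base_carton's own z axis and vertical below 0.05 rad and height (world z) of base_carton below 0.01 m); the robot touches nothing.
It fails at once if a bystander (key tag, wing knob or coin slide) is moved more than 30 mm (distance of any of key_tag, wing_knob_1, wing_knob_2, coin_slide from where it was at the start of the episode above 0.03 m).
Of carton_a, carton_b, carton_c, carton_d only 3 to 4 are there at a start; the rules pass over those that are not, and their reading is None.
Of plug_1, plug_2, plug_3, plug_4, plug_5 only 3 to 5 are there at a start; the rules pass over those that are not, and their reading is None.
At some moment in a run one of bin may be knocked a few centimetres aside while the robot is not near it.
It also fails if it takes over 210 s, if anything falls off the work surface, if the arm or the gripper's body presses on something with over 40 N, if the wrist force passes 120 N, or if a joint passes its speed limit or range.

## Working session

There is one attempt and no reset: what is moved stays moved. The work goes in short steps, Python scripts to look and compute and a tool call to move; the robot and the scene stay as the last step left them, time stands still between calls to the robot, and variables do not carry over. Pictures are saved under pics/ and viewed, and the job is handed in when it is done.

Besides the shell and the picture viewer there is one more tool, called after ">>>" as a command line: name --argument value ..., lists and objects as JSON in quotes. jog_arm: Moves the arm, as the interface text tells. Its arguments: {"type":"object","properties":{"targets":{"type":"string"},"force":{"type":"number"}},"required":["targets"]}

```bash
ls; mkdir -p pics
cat > h.py <<'E'
from rig import *
import numpy as np, cv2
def cap(n,tag):
    c=capture(n); cv2.imwrite(f'pics/{tag}.png',c['pixels'][...,::-1]); np.savez(f'pics/{tag}.npz',**c); return c
def load(tag):
    return dict(np.load(f'pics/{tag}.npz'))
def pts(c):
    """world points for every pixel via depth"""
    H,W=c['range_z'].shape; K=c['K']; k1=float(c['k1'])
    u,v=np.meshgrid(np.arange(W),np.arange(H))
    p=np.stack([u,v],-1).reshape(-1,1,2).astype(float)
    n=cv2.undistortPointsIter(p,K,np.array([k1,0,0,0,0.]),None,None,(3,50,1e-10)).reshape(H,W,2)
    d=np.dstack([n,np.ones((H,W))])
    w=(d@np.array(c['orientation']).T)
    return c['eye']+w*c['range_z'][...,None], w
def plane(c,w,uv,z):
    d=w[int(uv[1]),int(uv[0])]; return c['eye']+d*(z-c['eye'][2])/d[2]
E
python3 - <<'E'
from h import *
for n in ['scene','top','wrist']:
    c=cap(n,n+'0'); print(n,c['K'],c['k1'],c['eye'],c['orientation'])
print(get_obs())
import rig; print([x for x in dir(rig) if x[0]!='_'])
E
```

```text
pics
scene [[408.87573625   0.         274.8517628 ]
 [  0.         408.87573625 205.79619939]
 [  0.           0.           1.        ]] 0.03143310893801795 [ 1.13586981 -0.81190792  0.87174629] [[ 0.83759135  0.34624315 -0.42255935]
 [ 0.5462707  -0.52320786  0.65409621]
 [ 0.00538996 -0.77869713 -0.62737687]]
top [[442.23525615   0.         277.93768603]
 [  0.         442.23525615 211.48785277]
 [  0.           0.           1.        ]] -0.04203095978776855 [0.4971515  0.00770168 1.18029747] [[ 0.02829314 -0.99534514  0.09212789]
 [-0.99959328 -0.02784302  0.00616766]
 [-0.00357383 -0.09226492 -0.99572808]]
wrist [[371.91669344   0.         282.01042072]
 [  0.         371.91669344 211.12896744]
 [  0.           0.           1.        ]] -0.08494682855351163 [0.21007068 0.64723312 0.37322851] [[ 0.42116692  0.85887841  0.29145551]
 [ 0.90698195 -0.39830709 -0.13687659]
 [-0.00147155  0.32199278 -0.94674098]]
{'time': 0.15, 'joint_pos': array([ 6.29226264e+01,  6.66896412e+00,  8.26264525e+01, -6.59628203e-04,
        9.07555739e+01, -2.16456057e+00]), 'joint_velocities': array([ 0.13206055, -0.01853215, -0.10637156, -0.04270761,  0.00325733,
        0.08595023]), 'effort': array([ 5.17120261e-04, -7.32516074e+01, -6.32844758e+01, -9.89333671e-05,
        5.12536004e-03,  1.52980544e-05]), 'position': array([0.28427236, 0.6120711 , 0.23072362]), 'tool_rot': array([[-9.06949770e-01,  4.21238601e-01, -3.94850761e-04],
       [ 4.21238786e-01,  9.06949419e-01, -7.97647669e-04],
       [ 2.21096801e-05, -8.89752825e-04, -9.99999604e-01]]), 'contact_force': array([ 0.37916126,  0.10857242, -0.25833937]), 'torque': array([ 0.03675508,  0.02419379, -0.02378285]), 'grip_width': 0.9998669243328192}
['IKError', 'capture', 'get_obs', 'grip_point_offset', 'job_done']
```

View pics/top0.png

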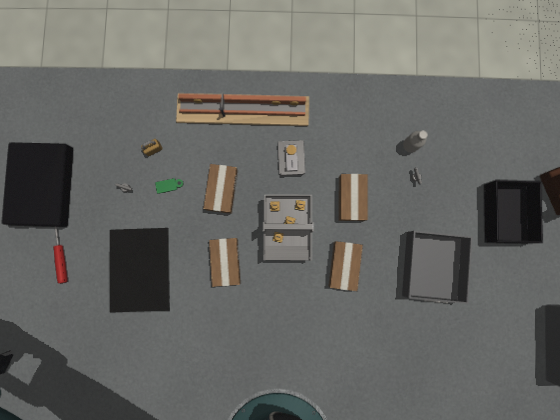

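View pics/scene0.png

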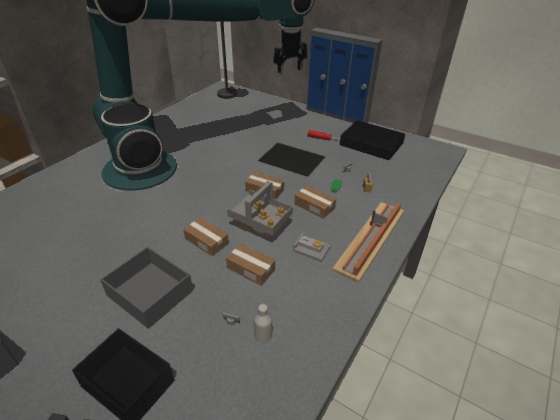

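```bash
python3 -c "
from h import *
print(grip_point_offset)"
```

```text
0.0187
```

Run:
```python
from h import *
c=load('top0'); P,w=pts(c)
im=c['pixels'][...,::-1]
crop=im[130:320,200:480]; cv2.imwrite('pics/topz.png',cv2.resize(crop,(800,543),interpolation=cv2.INTER_CUBIC))
def rect(m,name):
    cs,_=cv2.findContours(m.astype(np.uint8),cv2.RETR_EXTERNAL,cv2.CHAIN_APPROX_NONE)
    for k in cs:
        if cv2.contourArea(k)<60: continue
        mm=np.zeros(m.shape,np.uint8); cv2.drawContours(mm,[k],-1,1,-1)
        q=P[(mm>0)&m]
        (cx,cy),(a,b),th=cv2.minAreaRect((q[:,:2]*1000).astype(np.float32))
        print(name,'c',round(cx),round(cy),'size',round(a),round(b),'ang',round(th,1),'z',np.round(np.median(q[:,2]),4),np.round(q[:,2].min(),3),np.round(q[:,2].max(),3))
z=P[...,2]; ok=c['range_z']>0
hsv=cv2.cvtColor(im,cv2.COLOR_BGR2HSV)
print('counter',np.median(z[320:330,250:330]),'z')
r=(P[...,0]<0.85)&(P[...,0]>0.25)&(abs(P[...,1])<0.6)&ok
rect(r&(z>0.034)&(z<0.05)&(P[...,1]<0.25)&(P[...,1]>-0.25),'42mm')
rect(r&(z>0.06)&(z<0.07),'65mm')
rect(r&(z>0.075)&(z<0.11),'bar')
rect(r&(z>0.067)&(z<0.078)&(abs(P[...,1])<.15),'traytop')
v=hsv[...,2]
rect(r&(v<45)&(z<0.012)&(P[...,1]>0.2),'mat')
rect(r&(hsv[...,0]>40)&(hsv[...,0]<80)&(hsv[...,1]>120),'tag')
for n,(u,v_) in dict(tag=(169,185),knob1=(124,188),knob2=(415,177),coin=(291,158),padlock=(151,148),bottle=(420,135),woodL=(177,124),blackbox=(484,240),binbox2=(500,240)).items(): print(n,P[v_,u].round(3))
```

```text
counter 5.1450952124554306e-05 z
42mm c 468 -163 size 71 121 ang 84.1 z 0.0422 0.034 0.049
42mm c 469 150 size 120 68 ang 5.9 z 0.042 0.034 0.049
42mm c 521 -11 size 69 113 ang 1.6 z 0.0465 0.04 0.05
42mm c 607 -9 size 68 114 ang 1.6 z 0.0459 0.04 0.05
42mm c 648 -181 size 119 71 ang 0.9 z 0.0422 0.034 0.049
42mm c 661 168 size 68 121 ang 84.0 z 0.0418 0.034 0.048
65mm c 472 -399 size 152 170 ang 86.0 z 0.065 0.06 0.07
65mm c 619 -549 size 27 163 ang 88.4 z 0.0665 0.06 0.07
bar c 797 -339 size 33 34 ang 54.9 z 0.0837 0.075 0.11
mat c 441 380 size 218 159 ang 3.3 z 0.0037 -0.004 0.012
tag c 670 310 size 31 71 ang 12.5 z 0.0057 -0.001 0.011
tag [0.669 0.31  0.008]
knob1 [0.655 0.425 0.026]
knob2 [ 0.707 -0.347  0.02 ]
coin [ 0.747 -0.016  0.03 ]
padlock [0.761 0.354 0.04 ]
bottle [ 0.796 -0.333  0.111]
woodL [ 0.84   0.299 -0.003]
blackbox [ 0.545 -0.54   0.001]
binbox2 [ 0.546 -0.582  0.004]
```

View pics/topz.png

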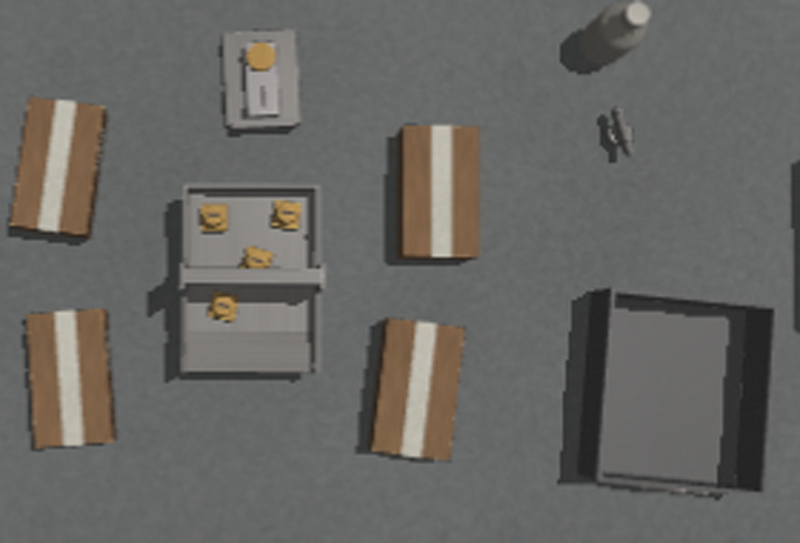

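>>> jog_arm --targets "0.036 -0.044 0.015 0 1;0.036 -0.044 0.015 0 1;0.036 -0.044 0.015 0 1;0.036 -0.044 0.015 0 1;0.036 -0.044 0.015 0 1;0.036 -0.044 0.015 0 1;0.036 -0.044 0.015 0 1;0.036 -0.044 0.015 0 1;0.036 -0.044 0.015 0 1;0.036 -0.044 0.015 0 1;0.036 -0.044 0 0 1;0.036 -0.044 0 0 1;0.036 -0.044 0 0 1"

```text
time: 1.78
position: [0.761, 0.0214, 0.3823]
tool_rot: [[-0.909, 0.416, -0.002], [0.416, 0.909, -0.004], [0.0, -0.005, -1.0]]
contact_force: [0.1, 0.4, 0.2]
grip_width: 0.998
```

Run:
```python
from h import *
o=get_obs(); print(o['time'],o['position'],o['joint_pos'].round(2)); print(o['tool_rot'].round(3))
c=load('top0'); P,w=pts(c); z=P[...,2]
m=(z>0.115)&(z<0.15)&(abs(P[...,1])<.12)&(P[...,0]<.7)&(P[...,0]>.4)
q=P[m]; print('bar',cv2.minAreaRect((q[:,:2]*1000).astype(np.float32)),np.median(q[:,2]))
```

```text
1.775 [0.76102939 0.02139506 0.38232488] [ -0.22  18.21  55.32  -0.25 106.6  -65.71]
[[-0.909  0.416 -0.002]
 [ 0.416  0.909 -0.004]
 [ 0.    -0.005 -1.   ]]
bar ((559.2073974609375, -9.465827941894531), (21.0567684173584, 116.89447021484375), 1.462889313697815) 0.13393312278251024
```

>>> jog_arm --targets "0.06 0 0 0 1;0.06 0 0 0 1;0.06 0 0 0 1;0.06 0 0 0 1;0.06 0 0 0 1;0.06 0 0 0 1;0.06 0 0 0 1"

```text
time: 2.65
position: [1.0003, 0.0153, 0.3104]
tool_rot: [[-0.905, 0.418, 0.082], [0.419, 0.908, -0.003], [-0.076, 0.032, -0.997]]
contact_force: [-0.5, 0.1, 0.8]
grip_width: 0.998
```

Run:
```python
from h import *
o=get_obs(); print(o['time'],o['position'],o['joint_pos'].round(2)); print(o['tool_rot'].round(3))
```

```text
2.65 [1.00029906 0.01530431 0.31037878] [ -0.55  57.96   4.22  -0.12 113.1  -65.82]
[[-0.905  0.418  0.082]
 [ 0.419  0.908 -0.003]
 [-0.076  0.032 -0.997]]
```

>>> jog_arm --targets "0.06 0 0.01 0 1;0.06 0 0.01 0 1;0.06 0 0.01 0 1;0.06 0 0.01 0 1"

```text
time: 3.15
position: [1.0641, 0.0126, 0.2637]
tool_rot: [[-0.885, 0.409, 0.222], [0.419, 0.908, -0.001], [-0.202, 0.092, -0.975]]
contact_force: [-0.5, -0.1, -0.4]
grip_width: 1.005
```

Run:
```python
from h import *
o=get_obs(); print(o['time'],o['position'],o['joint_pos'].round(2)); print(o['tool_rot'].round(3))
```

```text
3.15 [1.06412869 0.01263263 0.26365113] [ -0.73  61.02   4.23   0.12 101.92 -65.92]
[[-0.885  0.409  0.222]
 [ 0.419  0.908 -0.001]
 [-0.202  0.092 -0.975]]
```

>>> jog_arm --targets "-0.06 0 0.01 0 1;-0.06 0 0.01 0 1;-0.06 0 0.01 0 1;-0.06 0 0.01 0 1;-0.06 0 0.01 0 1;-0.06 0 0.01 0 1;-0.06 0 0 0 1;-0.06 0 0 0 1;-0.06 0 0 0 1;-0.06 0 0 0 1;-0.06 0 0 0 1"

```text
time: 4.53
position: [0.4835, 0.0123, 0.3048]
tool_rot: [[-0.887, 0.409, 0.213], [0.419, 0.908, -0.001], [-0.193, 0.089, -0.977]]
contact_force: [0.6, -0.5, 1.5]
grip_width: 1.001
```

```bash
cat > st.py <<'E'
from h import *
o=get_obs(); R=o['tool_rot']; p=o['position']
print(o['time'],p.round(4),'r',np.hypot(p[0],p[1]).round(3),'J',o['joint_pos'].round(1))
z=-R[:,2]; print('tilt',np.degrees(np.arccos(z[2])).round(2),'up leans yaw',np.degrees(np.arctan2(z[1],z[0])).round(1),'jaw yaw',np.degrees(np.arctan2(R[1,1],R[0,1])).round(2),'jaw z',R[2,1].round(4),'lat z',R[2,0].round(4),'F',o['contact_force'].round(1),'g',round(o['grip_width'],3))
E
python3 st.py
```

```text
4.525 [0.4835 0.0123 0.3048] r 0.484 J [ -1.8 -26.2 105.3   0.3  88.7 -67. ]
tilt 12.28 up leans yaw 179.8 jaw yaw 65.73 jaw z 0.0886 lat z -0.1934 F [ 0.6 -0.5  1.5] g 1.001
```

>>> jog_arm --targets "-0.05 0 0 0 1;-0.04 0 0 0 1;-0.04 0 0 0 1;-0.04 0 0 0 1;-0.04 0 0 0 1"

```text
time: 5.15
position: [0.3175, 0.0153, 0.3156]
tool_rot: [[-0.895, 0.414, 0.17], [0.419, 0.908, -0.003], [-0.155, 0.069, -0.986]]
contact_force: [0.9, -0.6, 0.5]
grip_width: 0.999
```

```bash
python3 st.py
```

```text
5.15 [0.3175 0.0153 0.3156] r 0.318 J [ -2.  -47.5 115.9   0.2 101.9 -67.2]
tilt 9.76 up leans yaw 179.0 jaw yaw 65.51 jaw z 0.0685 lat z -0.1551 F [ 0.9 -0.6  0.5] g 0.999
```

>>> jog_arm --targets "-0.04 0 0.02 0 1;-0.04 0 0.02 0 1;-0.04 0 0.02 0 1;-0.04 0 0.02 0 1"

```text
time: 5.65
position: [0.2491, 0.0241, 0.4333]
tool_rot: [[-0.904, 0.419, 0.089], [0.42, 0.907, -0.01], [-0.085, 0.029, -0.996]]
contact_force: [0.1, 0.2, 1.2]
grip_width: 1.005
```

```bash
python3 st.py
```

```text
5.65 [0.2491 0.0241 0.4333] r 0.25 J [  0.3 -47.5 104.1  -0.7 118.3 -65.1]
tilt 5.15 up leans yaw 173.9 jaw yaw 65.21 jaw z 0.0288 lat z -0.085 F [0.1 0.2 1.2] g 1.005
```

>>> jog_arm --targets "-0.04 0 -0.02 0 1;-0.04 0 -0.02 0 1;-0.04 0 -0.02 0 1"

```text
time: 6.02
position: [0.2275, 0.0427, 0.4216]
tool_rot: [[-0.906, 0.422, 0.01], [0.422, 0.906, -0.024], [-0.019, -0.017, -1.0]]
contact_force: [0.3, -0.5, -0.4]
grip_width: 1.001
```

```bash
python3 st.py
```

```text
6.025 [0.2275 0.0427 0.4216] r 0.231 J [  6.1 -47.5 105.2  -1.7 121.9 -59.8]
tilt 1.47 up leans yaw 113.1 jaw yaw 65.01 jaw z -0.0172 lat z -0.0191 F [ 0.3 -0.5 -0.4] g 1.001
```

>>> jog_arm --targets "0.05 -0.008 -0.02 -10.6 1;0.05 -0.008 -0.02 -10.6 1;0.05 -0.008 -0.02 -10.6 1;0.05 -0.008 -0.02 -10.6 1;0.05 -0.008 -0.02 -10.6 1;0.05 -0.008 -0.02 -10.6 1;0.03 -0.004 -0.02 0 1;0 0 0 0 1"

```text
time: 7.02
position: [0.5635, -0.0066, 0.265]
tool_rot: [[-0.006, 0.999, -0.032], [1.0, 0.005, -0.02], [-0.02, -0.032, -0.999]]
contact_force: [-0.2, 0.3, -0.3]
grip_width: 0.995
```

```bash
python3 st.py
```

```text
7.025 [ 0.5635 -0.0066  0.265 ] r 0.564 J [-2.6 -6.5 92.7 -1.3 95.6 -3. ]
tilt 2.16 up leans yaw 32.5 jaw yaw 0.29 jaw z -0.0319 lat z -0.0201 F [-0.2  0.3 -0.3] g 0.995
```

>>> jog_arm --targets "-0.0045 -0.003 -0.03 1.2 1;0 0 -0.04 0 1;0 0 -0.04 0 1;0 0 -0.03 0 1;0 0 -0.01 0 1;0 0 0 0 1"

```text
time: 7.78
position: [0.5541, -0.0063, 0.1117]
tool_rot: [[-0.03, 0.999, -0.033], [0.999, 0.03, -0.021], [-0.02, -0.034, -0.999]]
contact_force: [-0.1, -0.6, 0.5]
grip_width: 0.999
```

```bash
python3 st.py; python3 -c "
from h import *
cap('wrist','w1');cap('scene','s1')"
```

```text
7.775 [ 0.5541 -0.0063  0.1117] r 0.554 J [ -2.6  -3.9 104.6  -1.3  81.1  -4.1]
tilt 2.26 up leans yaw 32.9 jaw yaw 1.71 jaw z -0.0337 lat z -0.0204 F [-0.1 -0.6  0.5] g 0.999
```

View pics/w1.png

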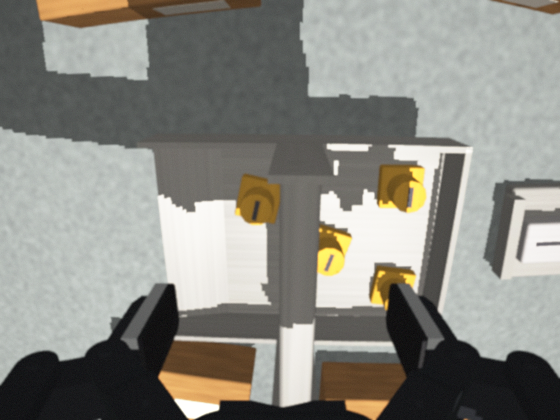

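>>> jog_arm --targets "0.005 -0.003 -0.006 0 1;0 0 0 0 1;0 0 0 0 1"

```text
time: 8.25
position: [0.5611, -0.0098, 0.1086]
tool_rot: [[-0.03, 0.999, -0.028], [0.999, 0.03, -0.022], [-0.021, -0.029, -0.999]]
contact_force: [-0.2, -0.2, 0.1]
grip_width: 1.0
```

```bash
python3 st.py
```

```text
8.25 [ 0.5611 -0.0098  0.1086] r 0.561 J [ -2.9  -3.1 104.1  -1.3  80.5  -4.4]
tilt 2.05 up leans yaw 37.5 jaw yaw 1.7 jaw z -0.029 lat z -0.0209 F [-0.2 -0.2  0.1] g 1.0
```

Close on the bar.

>>> jog_arm --targets "-0.002 0 -0.004 0 0.5;0 0 0 0 0.3;0 0 0 0 0;0 0 0 0 0;0 0 0 0 0;0 0 0 0 0;0 0 0 0 0" --force 80

```text
time: 9.12
position: [0.5597, -0.0098, 0.1053]
tool_rot: [[-0.03, 0.999, -0.026], [0.999, 0.029, -0.022], [-0.021, -0.027, -0.999]]
contact_force: [0.8, -0.3, -0.2]
grip_width: 0.15
```

```bash
python3 st.py
```

```text
9.125 [ 0.5597 -0.0098  0.1053] r 0.56 J [ -2.9  -3.2 104.5  -1.3  80.1  -4.4]
tilt 1.95 up leans yaw 39.9 jaw yaw 1.69 jaw z -0.0267 lat z -0.021 F [ 0.8 -0.3 -0.2] g 0.15
```

>>> jog_arm --targets "0 0 0.01 0 0;0 0 0.02 0 0;0 0 0.02 0 0;0 0 0.03 0 0;0 0 0.03 0 0;0 0 0.03 0 0;0 0 0.02 0 0;0 0 0 0 0;0 0 0 0 0"

```text
time: 10.25
position: [0.5575, -0.0096, 0.2759]
tool_rot: [[-0.03, 0.999, -0.027], [0.999, 0.03, -0.022], [-0.021, -0.028, -0.999]]
contact_force: [-0.3, 0.3, -5.6]
grip_width: 0.152
```

```bash
python3 st.py; python3 -c "
from h import *
cap('top','t2');cap('scene','s2')
c=load('t2'); cv2.imwrite('pics/t2z.png',cv2.resize(c['pixels'][130:300,200:400,::-1],(800,680)[:2][:2] if 0 else (700,595),interpolation=cv2.INTER_CUBIC))
c=load('s2'); cv2.imwrite('pics/s2z.png',cv2.resize(c['pixels'][130:310,160:400,::-1],(800,600),interpolation=cv2.INTER_CUBIC))"
```

```text
10.25 [ 0.5575 -0.0096  0.2759] r 0.558 J [-2.9 -7.5 92.6 -1.3 96.4 -4.8]
tilt 2.0 up leans yaw 38.4 jaw yaw 1.7 jaw z -0.028 lat z -0.0208 F [-0.3  0.3 -5.6] g 0.152
```

View pics/s2z.png

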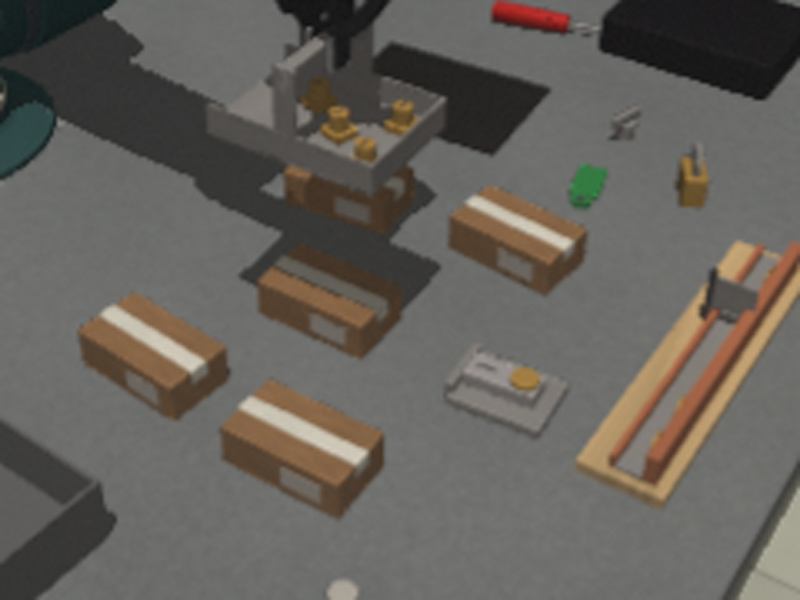

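```bash
cat >> h.py <<'E'
def cartons(c,zlo,zhi,box=(0.35,0.8,-0.3,0.3),minn=100):
    P,w=pts(c); x,y,z=P[...,0],P[...,1],P[...,2]
    m=((z>zlo)&(z<zhi)&(x>box[0])&(x<box[1])&(y>box[2])&(y<box[3])&(c['range_z']>0)).astype(np.uint8)
    n,l=cv2.connectedComponents(m); out=[]
    for i in range(1,n):
        q=P[l==i]
        if len(q)<minn: continue
        (cx,cy),(a,b),th=cv2.minAreaRect((q[:,:2]*1000).astype(np.float32))
        if a<b: a,b,th=b,a,th-90
        th=(th+90)%180-90
        out.append((cx,cy,a,b,th)); print('c %.1f %.1f size %.0f %.0f yaw %.1f z %.4f n %d'%(cx,cy,a,b,th,np.median(q[:,2]),len(q)))
    return out
E
python3 - <<'E'
from h import *
print('scene');cartons(load('s2'),0.036,0.048)
print('top');cartons(load('t2'),0.036,0.048)
E
```

```text
scene
c 468.6 146.5 size 124 73 yaw 7.0 z 0.0428 n 155
c 661.6 166.4 size 123 80 yaw -6.9 z 0.0433 n 528
c 557.8 -15.3 size 122 75 yaw 1.2 z 0.0433 n 611
c 467.3 -164.6 size 126 74 yaw -7.4 z 0.0433 n 699
c 647.1 -181.9 size 122 73 yaw 1.1 z 0.0431 n 866
top
c 661.0 168.8 size 121 68 yaw -6.5 z 0.0417 n 1163
c 647.5 -182.6 size 119 68 yaw 1.6 z 0.0421 n 1041
c 468.6 157.7 size 123 57 yaw 1.7 z 0.0420 n 950
c 467.4 -167.2 size 121 62 yaw -5.4 z 0.0421 n 1115
```

View pics/t2z.png

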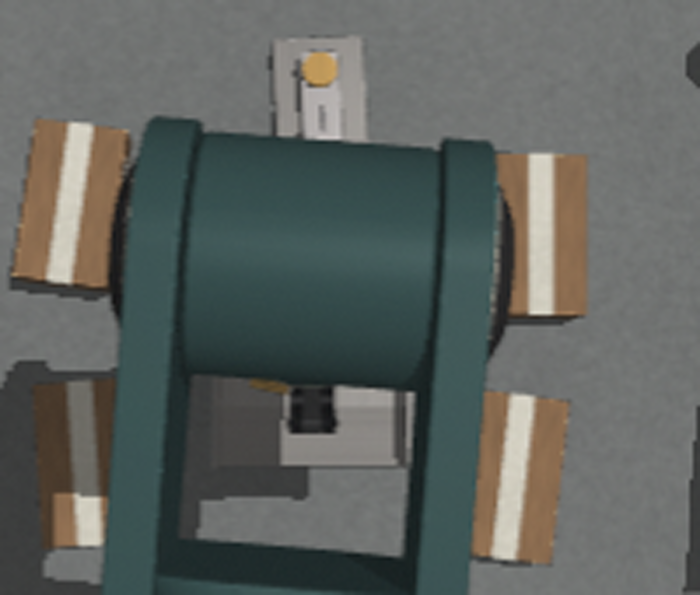

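>>> jog_arm --targets "0.01 0 0.01 0 0;0.02 0 0.01 0 0;0.03 0 0.01 0 0;0.03 0 0.01 0 0;0.03 0 0.01 0 0;0.03 0 0.01 0 0;0.03 0 0.01 0 0;0.03 0 0.01 0 0;0.03 0 0.01 0 0;0.03 0 0.01 0 0;0.03 0 0.01 0 0;0.03 0 0.01 0 0;0.03 0 0 0 0;0.02 0 0 0 0;0.01 0 0 0 0;0 0 0 0 0"

```text
time: 12.35
position: [0.9359, -0.0094, 0.3726]
tool_rot: [[-0.03, 0.999, -0.029], [0.999, 0.03, -0.021], [-0.02, -0.029, -0.999]]
contact_force: [-0.6, -0.2, -4.0]
grip_width: 0.15
```

```bash
python3 st.py
```

```text
12.35 [ 0.9359 -0.0094  0.3726] r 0.936 J [ -1.7  54.2   4.2  -1.5 123.2  -4.3]
tilt 2.06 up leans yaw 36.4 jaw yaw 1.71 jaw z -0.0295 lat z -0.0204 F [-0.6 -0.2 -4. ] g 0.15
```

>>> jog_arm --targets "0.04 0 0 0 0;0.04 0 0 0 0;0.04 0 0 0 0;0.04 0 0 0 0;0.04 0 0 0 0;0.04 0 0 0 0;0 0 0 0 0"

```text
time: 13.22
position: [1.0191, -0.0089, 0.2932]
tool_rot: [[-0.03, 0.993, 0.118], [0.999, 0.033, -0.023], [-0.027, 0.117, -0.993]]
contact_force: [-0.7, -0.2, -5.0]
grip_width: 0.148
```

```bash
python3 st.py
```

```text
13.225 [ 1.0191 -0.0089  0.2932] r 1.019 J [ -1.6  59.    4.2  -1.2 110.   -3.9]
tilt 6.89 up leans yaw 168.8 jaw yaw 1.9 jaw z 0.1169 lat z -0.0269 F [-0.7 -0.2 -5. ] g 0.148
```

>>> jog_arm --targets "0.04 0 0.01 0 0;0.04 0 0.01 0 0;0.04 0 0.01 0 0;0.04 0 0.01 0 0;0.04 0 0.01 0 0;0 0 0 0 0;0 0 0 0 0"

```text
time: 14.1
position: [1.0681, -0.0087, 0.2775]
tool_rot: [[-0.029, 0.967, 0.252], [0.999, 0.036, -0.024], [-0.033, 0.251, -0.967]]
contact_force: [0.8, -0.1, -5.7]
grip_width: 0.153
```

```bash
python3 st.py; python3 -c "
from h import *
cap('wrist','w3');cap('scene','s3')"
```

```text
14.1 [ 1.0681 -0.0087  0.2775] r 1.068 J [ -1.6  60.4   4.1  -1.  100.8  -3.8]
tilt 14.67 up leans yaw 174.5 jaw yaw 2.13 jaw z 0.2511 lat z -0.0326 F [ 0.8 -0.1 -5.7] g 0.153
```

View pics/w3.png

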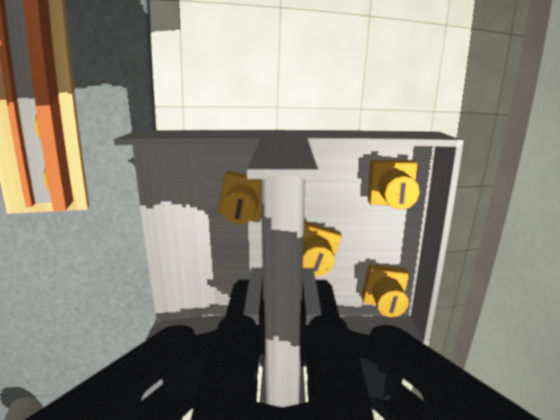

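View pics/s3.png

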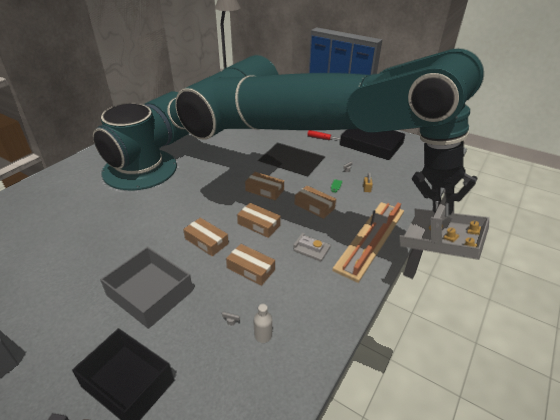

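>>> jog_arm --targets "0.02 0 0.01 0 0;0.02 0 0.01 0 0;0 0 0 0 0;0 0 0 0 0"

```text
time: 14.7
position: [1.0747, -0.0086, 0.2843]
tool_rot: [[-0.028, 0.959, 0.281], [0.999, 0.037, -0.024], [-0.034, 0.28, -0.959]]
contact_force: [-0.1, 0.0, -5.3]
grip_width: 0.146
```

```bash
python3 st.py; python3 -c "
from h import *
print(get_obs()['joint_pos'])
cap('wrist','w4')"
```

```text
14.7 [ 1.0747 -0.0086  0.2843] r 1.075 J [-1.6 60.1  4.2 -1.  99.3 -3.8]
tilt 16.4 up leans yaw 175.0 jaw yaw 2.2 jaw z 0.2803 lat z -0.0338 F [-0.1  0.  -5.3] g 0.146
[-1.55695466 60.13963334  4.15169659 -0.97479964 99.33824055 -3.76205723]
```

View pics/w4.png

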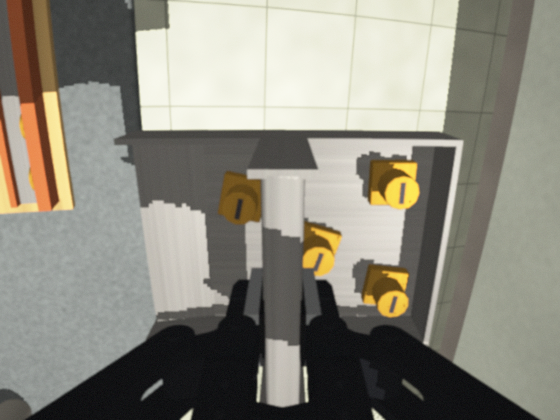

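>>> jog_arm --targets "0.02 0 0.01 0 0;0 0 0 0 0;0 0 0 0 0;0 0 0 0 0;0 0 0 0 0"

```text
time: 15.38
position: [1.0781, -0.0085, 0.2871]
tool_rot: [[-0.028, 0.955, 0.295], [0.999, 0.037, -0.025], [-0.034, 0.294, -0.955]]
contact_force: [-0.1, 0.3, -5.6]
grip_width: 0.151
```

```bash
python3 st.py; python3 -c "
from h import *
print(get_obs()['joint_pos'])
cap('wrist','w5')"
```

```text
15.375 [ 1.0781 -0.0085  0.2871] r 1.078 J [-1.6 60.1  4.2 -1.  98.6 -3.8]
tilt 17.23 up leans yaw 175.3 jaw yaw 2.23 jaw z 0.2942 lat z -0.0344 F [-0.1  0.3 -5.6] g 0.151
[-1.55598713 60.05110498  4.1513103  -0.95474655 98.59016584 -3.75853742]
```

View pics/w5.png

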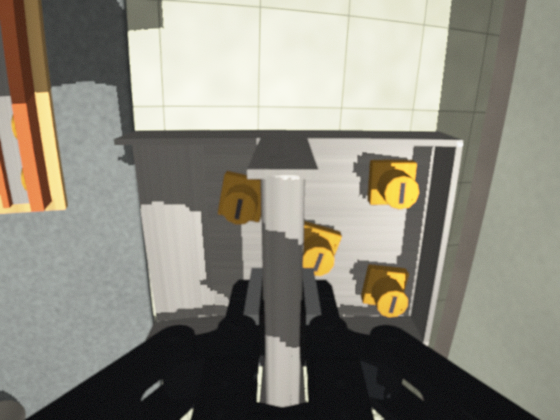

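>>> jog_arm --targets "0.02 0 0.01 0 0;0 0 0 0 0;0 0 0 0 0;0 0 0 0 0;0 0 0 0 0"

```text
time: 16.05
position: [1.0815, -0.0085, 0.29]
tool_rot: [[-0.028, 0.951, 0.309], [0.999, 0.038, -0.024], [-0.035, 0.308, -0.951]]
contact_force: [0.5, 0.1, -5.6]
grip_width: 0.152
```

```bash
python3 st.py; python3 -c "
from h import *
cap('wrist','w6')"
```

```text
16.05 [ 1.0815 -0.0085  0.29  ] r 1.082 J [-1.6 60.   4.2 -0.9 97.8 -3.8]
tilt 18.08 up leans yaw 175.5 jaw yaw 2.26 jaw z 0.3084 lat z -0.0349 F [ 0.5  0.1 -5.6] g 0.152
```

View pics/w6.png

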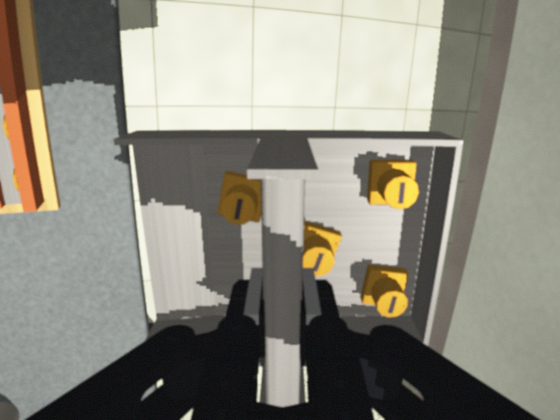

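>>> jog_arm --targets "0.02 0 0.01 0 0;0 0 0 0 0;0 0 0 0 0;0 0 0 0 0;0 0 0 0 0"

```text
time: 16.73
position: [1.0849, -0.0085, 0.2929]
tool_rot: [[-0.028, 0.946, 0.324], [0.999, 0.038, -0.025], [-0.036, 0.323, -0.946]]
contact_force: [0.3, -0.1, -4.8]
grip_width: 0.151
```

```bash
python3 st.py; python3 -c "
from h import *
c=cap('wrist','w7'); a=load('w6')['pixels'].astype(int); d=abs(c['pixels']-a).sum(-1)[150:330,130:450]>120; print(d.sum())"
```

```text
16.725 [ 1.0849 -0.0085  0.2929] r 1.085 J [-1.6 59.9  4.2 -0.9 97.1 -3.8]
tilt 18.93 up leans yaw 175.6 jaw yaw 2.3 jaw z 0.3225 lat z -0.0356 F [ 0.3 -0.1 -4.8] g 0.151
3040
```

View pics/w7.png

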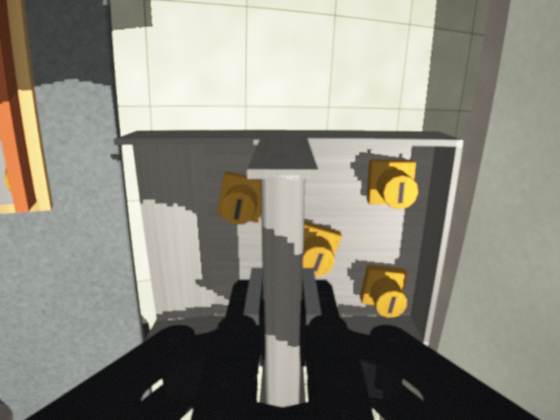

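>>> jog_arm --targets "0.02 0 0.01 0 0;0 0 0 0 0;0 0 0 0 0;0 0 0 0 0;0 0 0 0 0"

```text
time: 17.4
position: [1.0884, -0.0085, 0.2958]
tool_rot: [[-0.028, 0.941, 0.338], [0.999, 0.038, -0.025], [-0.036, 0.337, -0.941]]
contact_force: [0.4, -0.7, -4.4]
grip_width: 0.147
```

```bash
cat > tf.py <<'E'
import sys
from h import *
import runpy; runpy.run_path('st.py')
c=cap('wrist',sys.argv[1]); P,w=pts(c)
q=P[170:290,215:235].reshape(-1,3)
q=np.vstack([P[160:215,325:358].reshape(-1,3),P[270:300,190:225].reshape(-1,3)])
m=q.mean(0); u,s,v=np.linalg.svd(q-m); n=v[2]*np.sign(v[2][2]); print('floor tilt',np.degrees(np.arccos(n[2])),n, s[2]/len(q)**.5)
E
python3 tf.py w8
```

```text
17.4 [ 1.0884 -0.0085  0.2958] r 1.088 J [-1.6 59.8  4.1 -0.9 96.3 -3.8]
tilt 19.79 up leans yaw 175.8 jaw yaw 2.33 jaw z 0.3366 lat z -0.0361 F [ 0.4 -0.7 -4.4] g 0.147
floor tilt 54.42443655195715 [ 0.42712602 -0.69217043  0.58177613] 0.006965522212725593
```

View pics/w8.png

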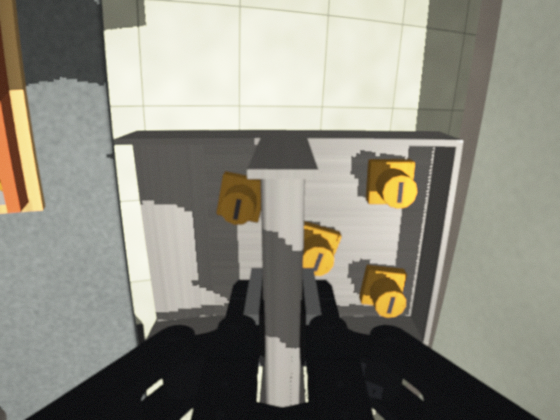

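>>> jog_arm --targets "0.02 0 0.01 0 0;0 0 0 0 0;0 0 0 0 0;0 0 0 0 0;0 0 0 0 0"

```text
time: 18.08
position: [1.0918, -0.0084, 0.2986]
tool_rot: [[-0.028, 0.936, 0.352], [0.999, 0.039, -0.025], [-0.037, 0.351, -0.936]]
contact_force: [-0.3, 0.2, -5.2]
grip_width: 0.15
```

```bash
cat > tf.py <<'E'
import sys
from h import *
import runpy; runpy.run_path('st.py')
c=cap('wrist',sys.argv[1]); P,w=pts(c)
q=np.vstack([P[225:260,345:395].reshape(-1,3),P[185:215,335:360].reshape(-1,3)])
for _ in range(4):
    m=q.mean(0); u,s,v=np.linalg.svd(q-m); n=v[2]*np.sign(v[2][2]); d=abs((q-m)@n); q=q[d<max(2.5*np.median(d),.0005)]
print('floor tilt',np.degrees(np.arccos(n[2])),n, s[2]/len(q)**.5,len(q))
E
python3 tf.py w9
```

```text
18.075 [ 1.0918 -0.0084  0.2986] r 1.092 J [-1.5 59.7  4.2 -0.9 95.5 -3.8]
tilt 20.64 up leans yaw 176.0 jaw yaw 2.37 jaw z 0.3506 lat z -0.0367 F [-0.3  0.2 -5.2] g 0.15
floor tilt 76.23141358275035 [0.77213276 0.58920839 0.23800098] 0.005568063820778668 2171
```

View pics/w9.png

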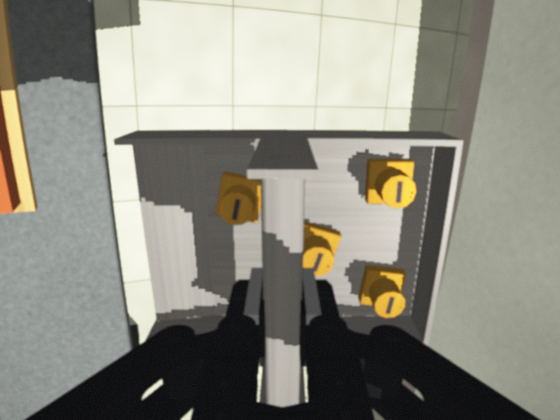

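>>> jog_arm --targets "0.02 0 0.01 0 0;0 0 0 0 0;0 0 0 0 0;0 0 0 0 0;0 0 0 0 0"

```text
time: 18.75
position: [1.0953, -0.0084, 0.3014]
tool_rot: [[-0.027, 0.93, 0.365], [0.999, 0.039, -0.025], [-0.037, 0.364, -0.93]]
contact_force: [0.7, -0.0, -4.8]
grip_width: 0.146
```

```bash
python3 st.py; python3 -c "
from h import *
c=cap('wrist','w10')"
```

```text
18.75 [ 1.0953 -0.0084  0.3014] r 1.095 J [-1.5 59.6  4.2 -0.9 94.7 -3.8]
tilt 21.49 up leans yaw 176.1 jaw yaw 2.4 jaw z 0.3644 lat z -0.0372 F [ 0.7 -0.  -4.8] g 0.146
```

View pics/w10.png

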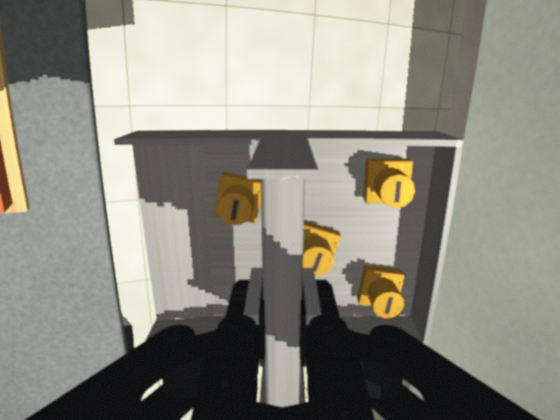

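>>> jog_arm --targets "0.02 0 0.01 0 0;0 0 0 0 0;0 0 0 0 0;0 0 0 0 0;0.02 0 0.01 0 0;0 0 0 0 0;0 0 0 0 0;0 0 0 0 0;0 0 0 0 0;0 0 0 0 0"

```text
time: 20.05
position: [1.1023, -0.0084, 0.307]
tool_rot: [[-0.027, 0.919, 0.393], [0.999, 0.04, -0.025], [-0.038, 0.392, -0.919]]
contact_force: [-0.3, 0.7, -4.8]
grip_width: 0.151
```

```bash
python3 st.py; python3 -c "
from h import *
c=cap('wrist','w11')"
```

```text
20.05 [ 1.1023 -0.0084  0.307 ] r 1.102 J [-1.5 59.5  4.2 -0.8 93.2 -3.7]
tilt 23.19 up leans yaw 176.4 jaw yaw 2.48 jaw z 0.392 lat z -0.0384 F [-0.3  0.7 -4.8] g 0.151
```

View pics/w11.png

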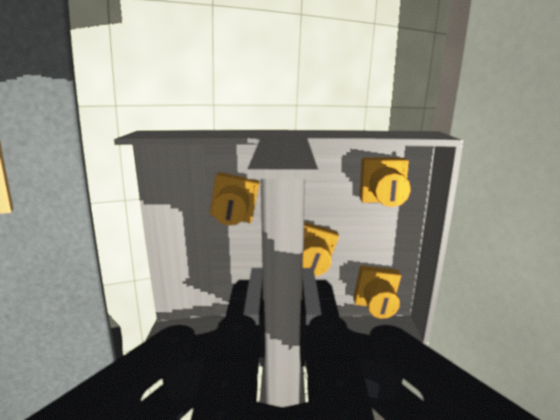

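>>> jog_arm --targets "0.02 0 0.01 0 0;0 0 0 0 0;0 0 0 0 0;0.02 0 0.01 0 0;0 0 0 0 0;0 0 0 0 0;0 0 0 0 0"

```text
time: 20.98
position: [1.1093, -0.0083, 0.3126]
tool_rot: [[-0.026, 0.907, 0.42], [0.999, 0.041, -0.025], [-0.04, 0.419, -0.907]]
contact_force: [0.3, -0.4, -4.7]
grip_width: 0.148
```

```bash
python3 st.py; python3 -c "
from h import *
c=cap('wrist','w12')"
```

```text
20.975 [ 1.1093 -0.0083  0.3126] r 1.109 J [-1.5 59.4  4.2 -0.8 91.6 -3.7]
tilt 24.91 up leans yaw 176.6 jaw yaw 2.56 jaw z 0.4193 lat z -0.0395 F [ 0.3 -0.4 -4.7] g 0.148
```

View pics/w12.png

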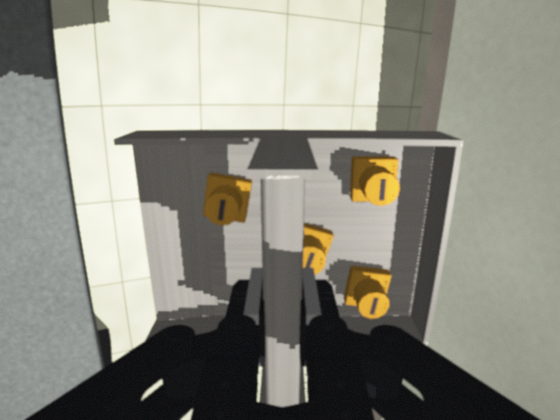

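>>> jog_arm --targets "0 0 0 0 0;0 0 0 0 0;0 0 0 0 0;0 0 0 0 0;0 0 0 0 0;0 0 0 0 0"

```text
time: 21.78
position: [1.1093, -0.0083, 0.3125]
tool_rot: [[-0.026, 0.907, 0.42], [0.999, 0.04, -0.025], [-0.04, 0.419, -0.907]]
contact_force: [0.0, 0.8, -5.5]
grip_width: 0.153
```

```bash
python3 st.py; python3 -c "
from h import *
c=cap('wrist','w13')"
```

```text
21.775 [ 1.1093 -0.0083  0.3125] r 1.109 J [-1.5 59.4  4.2 -0.8 91.6 -3.7]
tilt 24.9 up leans yaw 176.6 jaw yaw 2.56 jaw z 0.4191 lat z -0.0395 F [ 0.   0.8 -5.5] g 0.153
```

View pics/w13.png

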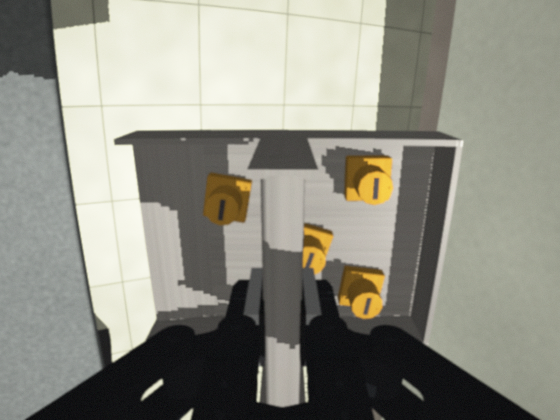

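>>> jog_arm --targets "0.02 0 0.01 0 0;0 0 0 0 0;0 0 0 0 0;0 0 0 0 0;0 0 0 0 0;0 0 0 0 0;0 0 0 0 0;0 0 0 0 0;0 0 0 0 0;0 0 0 0 0;0 0 0 0 0;0 0 0 0 0;0 0 0 0 0"

```text
time: 23.45
position: [1.1128, -0.0083, 0.3153]
tool_rot: [[-0.026, 0.901, 0.434], [0.999, 0.041, -0.025], [-0.04, 0.433, -0.901]]
contact_force: [-0.6, 0.2, -5.6]
grip_width: 0.152
```

```bash
python3 st.py; python3 -c "
from h import *
c=cap('wrist','w14')"
```

```text
23.45 [ 1.1128 -0.0083  0.3153] r 1.113 J [-1.5 59.3  4.2 -0.7 90.8 -3.7]
tilt 25.75 up leans yaw 176.7 jaw yaw 2.6 jaw z 0.4327 lat z -0.04 F [-0.6  0.2 -5.6] g 0.152
```

View pics/w14.png

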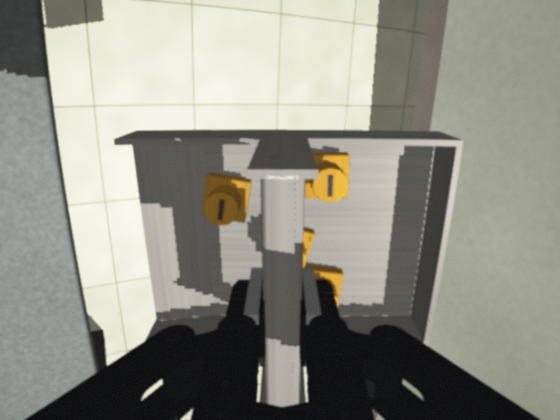

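>>> jog_arm --targets "0 0 0 0 0;0 0 0 0 0;0 0 0 0 0;0 0 0 0 0;0 0 0 0 0;0 0 0 0 0;0 0 0 0 0;0 0 0 0 0;0 0 0 0 0;0 0 0 0 0;0 0 0 0 0;0 0 0 0 0;0 0 0 0 0"

```text
time: 25.12
position: [1.1128, -0.0083, 0.3153]
tool_rot: [[-0.026, 0.901, 0.434], [0.999, 0.041, -0.025], [-0.04, 0.433, -0.901]]
contact_force: [-0.3, -0.8, -5.4]
grip_width: 0.147
```

```bash
python3 st.py; python3 -c "
from h import *
c=cap('wrist','w15');c=cap('top','t15')
cv2.imwrite('pics/t15z.png',cv2.resize(c['pixels'][0:150,200:400,::-1],(800,600)))"
```

```text
25.125 [ 1.1128 -0.0083  0.3153] r 1.113 J [-1.5 59.3  4.2 -0.8 90.8 -3.7]
tilt 25.75 up leans yaw 176.7 jaw yaw 2.6 jaw z 0.4327 lat z -0.0401 F [-0.3 -0.8 -5.4] g 0.147
```

View pics/w15.png

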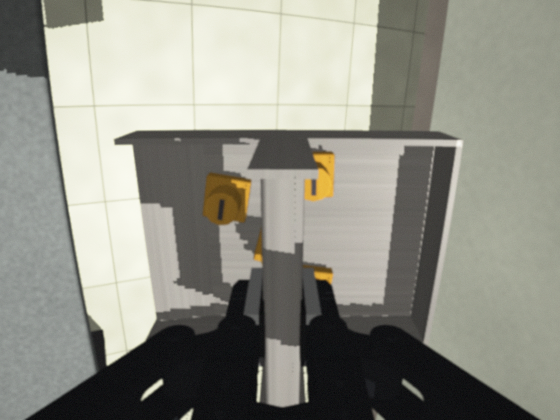

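View pics/t15.png

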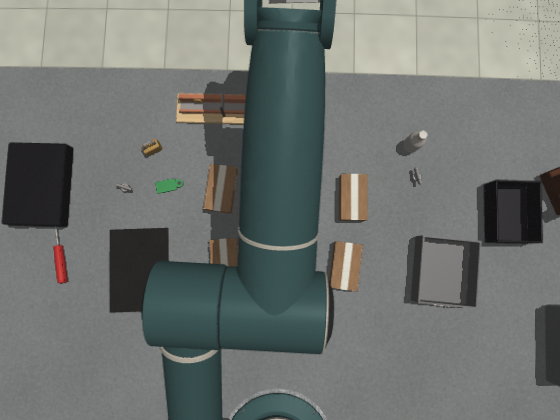

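>>> jog_arm --targets "0 0 0 0 0;0 0 0 0 0;0 0 0 0 0;0 0 0 0 0;0 0 0 0 0;0 0 0 0 0;0 0 0 0 0;0 0 0 0 0;0 0 0 0 0;0 0 0 0 0;0 0 0 0 0;0 0 0 0 0;0 0 0 0 0;0 0 0 0 0;0 0 0 0 0;0 0 0 0 0;0 0 0 0 0;0 0 0 0 0;0 0 0 0 0;0 0 0 0 0"

```text
time: 27.72
position: [1.1128, -0.0083, 0.3153]
tool_rot: [[-0.026, 0.901, 0.434], [0.999, 0.041, -0.025], [-0.04, 0.433, -0.901]]
contact_force: [0.1, 0.1, -5.9]
grip_width: 0.149
```

Run:
```python
from h import *
c=cap('wrist','w16')
c=load('t15'); cartons(c,0.06,0.07,(0.3,0.62,-0.52,-0.28),60)
```

```text
c 461.4 -421.1 size 169 153 yaw -4.5 z 0.0648 n 506
```

View pics/w16.png

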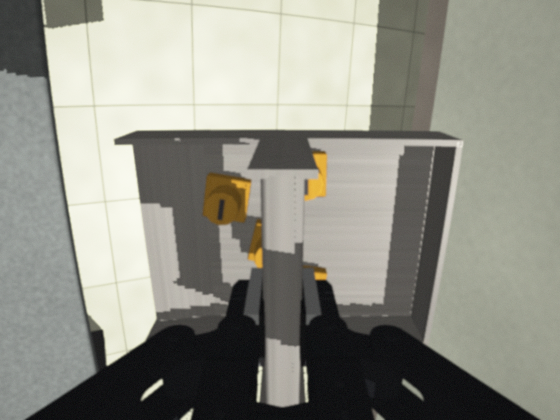

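>>> jog_arm --targets "0.03 0 0.015 0 0;0 0 0 0 0;0 0 0 0 0;0 0 0 0 0;0 0 0 0 0;0 0 0 0 0;0 0 0 0 0;0 0 0 0 0;0 0 0 0 0;0 0 0 0 0;0 0 0 0 0"

```text
time: 29.15
position: [1.1181, -0.0083, 0.3195]
tool_rot: [[-0.026, 0.891, 0.454], [0.999, 0.041, -0.025], [-0.041, 0.453, -0.891]]
contact_force: [-1.0, 0.5, -4.6]
grip_width: 0.147
```

```bash
python3 st.py
python3 - <<'E'
from h import *
c=cap('wrist','w17')
E
```

```text
29.15 [ 1.1181 -0.0083  0.3195] r 1.118 J [-1.5 59.3  4.2 -0.7 89.6 -3.7]
tilt 27.04 up leans yaw 176.9 jaw yaw 2.66 jaw z 0.4528 lat z -0.0409 F [-1.   0.5 -4.6] g 0.147
```

View pics/w17.png

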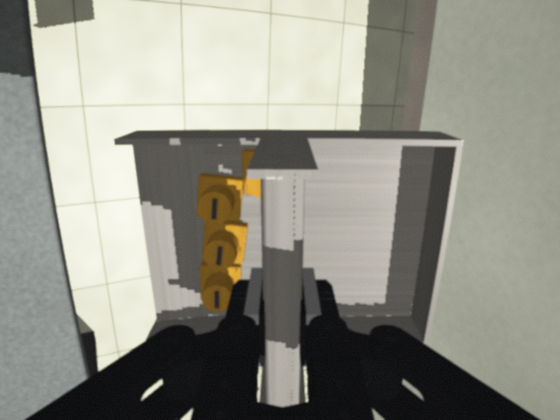

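>>> jog_arm --targets "0.02 0 0.01 0 0;0.02 0 0.01 0 0;0.02 0 0.01 0 0;0.02 0 0.01 0 0;0 0 0 0 0;0 0 0 0 0;0 0 0 0 0"

```text
time: 30.08
position: [1.1321, -0.0082, 0.3304]
tool_rot: [[-0.024, 0.862, 0.506], [0.999, 0.043, -0.025], [-0.043, 0.505, -0.862]]
contact_force: [0.2, 0.2, -6.6]
grip_width: 0.151
```

```bash
python3 st.py
python3 - <<'E'
from h import *
c=cap('wrist','w18')
E
```

```text
30.075 [ 1.1321 -0.0082  0.3304] r 1.132 J [-1.5 59.1  4.2 -0.6 86.3 -3.7]
tilt 30.46 up leans yaw 177.2 jaw yaw 2.85 jaw z 0.5051 lat z -0.043 F [ 0.2  0.2 -6.6] g 0.151
```

View pics/w18.png

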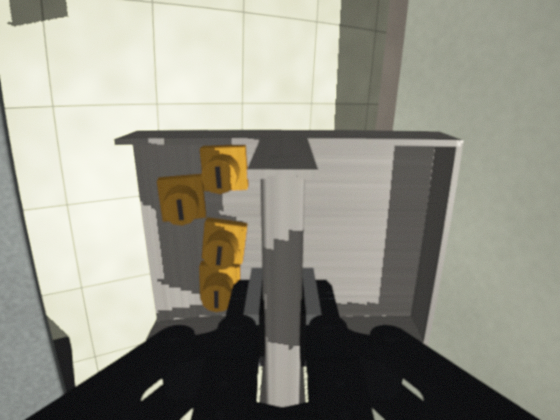

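>>> jog_arm --targets "-0.008 -0.005 0 0 0;-0.017 -0.011 0 0 0;-0.025 -0.016 0 0 0;-0.029 -0.019 -0.003 -0.5 0;-0.029 -0.019 -0.003 -0.5 0;-0.029 -0.019 -0.003 -0.5 0;-0.029 -0.019 -0.003 -0.5 0;-0.029 -0.019 -0.003 -0.5 0;-0.029 -0.019 -0.003 -0.5 0;-0.029 -0.019 -0.003 -0.5 0;-0.029 -0.019 -0.003 -0.5 0;-0.029 -0.019 -0.003 -0.5 0;-0.029 -0.019 -0.003 -0.5 0;-0.029 -0.019 -0.003 -0.5 0;-0.029 -0.019 -0.003 -0.5 0;-0.025 -0.017 -0.003 -0.5 0"

```text
time: 32.12
position: [0.6934, -0.2909, 0.291]
tool_rot: [[0.091, 0.859, 0.503], [0.995, -0.055, -0.086], [-0.046, 0.508, -0.86]]
contact_force: [0.1, 0.1, -5.6]
grip_width: 0.145
```

```bash
python3 st.py
python3 - <<'E'
from h import *
c=cap('wrist','w19')
E
```

```text
32.125 [ 0.6934 -0.2909  0.291 ] r 0.752 J [-28.3  -1.8  89.6  10.5  63.3 -26.1]
tilt 30.69 up leans yaw 170.3 jaw yaw -3.64 jaw z 0.5083 lat z -0.0463 F [ 0.1  0.1 -5.6] g 0.145
```

View pics/w19.png

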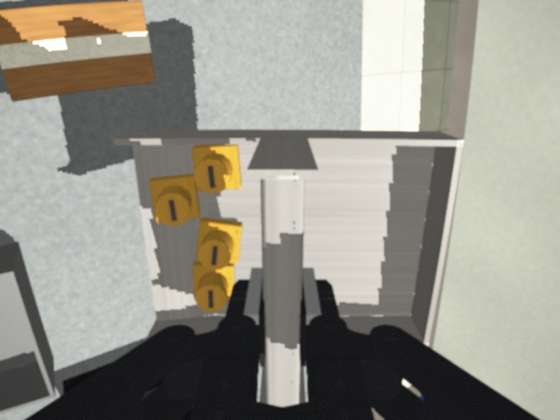

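>>> jog_arm --targets "-0.022 -0.015 -0.004 0 0;-0.022 -0.015 -0.004 0 0;-0.022 -0.015 -0.004 0 0;-0.022 -0.015 -0.004 0 0;-0.019 -0.013 -0.004 0 0;-0.016 -0.011 -0.004 0 0;-0.013 -0.009 -0.004 0 0;-0.011 -0.007 -0.004 0 0;-0.009 -0.006 -0.004 0 0;-0.007 -0.005 -0.004 0 0;-0.005 -0.003 -0.004 0 0"

```text
time: 33.55
position: [0.5157, -0.4107, 0.2496]
tool_rot: [[0.093, 0.857, 0.506], [0.994, -0.053, -0.093], [-0.053, 0.512, -0.857]]
contact_force: [1.1, 0.5, -4.8]
grip_width: 0.154
```

```bash
python3 st.py
python3 - <<'E'
from h import *
c=cap('wrist','w20');cap('scene','s20')
c=load('s20');cv2.imwrite('pics/s20z.png',cv2.resize(c['pixels'][150:350,60:340,::-1],(800,571),interpolation=cv2.INTER_CUBIC))
E
```

```text
33.55 [ 0.5157 -0.4107  0.2496] r 0.659 J [-48.9 -10.9 101.8  20.6  65.4 -49.1]
tilt 30.98 up leans yaw 169.5 jaw yaw -3.51 jaw z 0.5119 lat z -0.0534 F [ 1.1  0.5 -4.8] g 0.154
```

View pics/w20.png

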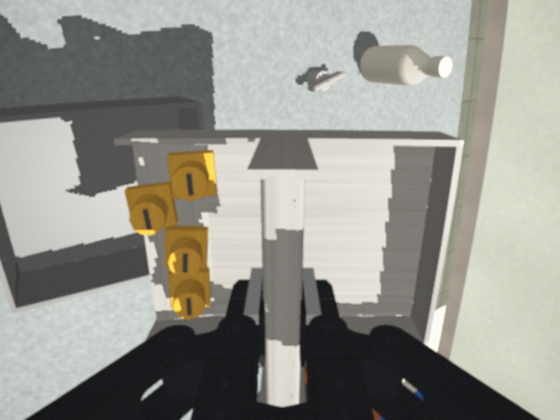

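View pics/s20z.png

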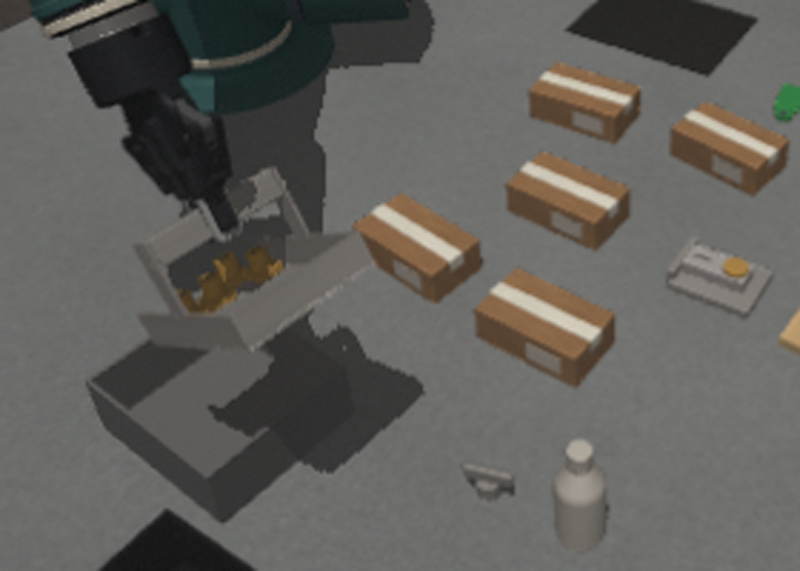

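```bash
cat > lip.py <<'E'
from h import *
o=get_obs(); R=o['tool_rot']; p=o['position']
g=p-R[:,2]*0.0187
T=np.c_[R[:,1],R[:,0],-R[:,2]]   # tray axes x=jaw, y=tool x (check), z=up
print('det',np.linalg.det(T))
for n,v in dict(lip=(-80,0,12),lipL=(-80,60,12),lipR=(-80,-60,12),back=(83,0,0)).items():
    print(n,(g+T@((np.array(v)-[0,0,80])/1000)).round(4))
E
python3 lip.py; python3 -c "
from h import *
c=load('w20');cartons(c,0.058,0.072,(0.25,0.62,-0.6,-0.25),40)
c=load('s20');cartons(c,0.058,0.072,(0.25,0.62,-0.6,-0.25),40)"
```

```text
det 1.0
lip [ 0.4719 -0.411   0.166 ]
lipL [ 0.4775 -0.3513  0.1628]
lipR [ 0.4663 -0.4706  0.1692]
back [ 0.6178 -0.4208  0.2391]
c 481.2 -357.6 size 143 22 yaw -5.0 z 0.0648 n 1463
c 421.9 -488.4 size 116 47 yaw -27.0 z 0.0644 n 1510
c 462.7 -421.3 size 176 153 yaw -4.2 z 0.0638 n 490
c 579.3 -569.8 size 81 59 yaw 0.7 z 0.0677 n 229
```

>>> jog_arm --targets "-0.003 -0.003 -0.01 -1 0;-0.003 -0.003 -0.015 0 0;-0.003 -0.003 -0.015 0 0;-0.003 -0.002 -0.015 0 0;0 0 -0.012 0 0;0 0 -0.006 0 0;0 0 0 0 0;0 0 0 0 0"

```text
time: 34.65
position: [0.5032, -0.4217, 0.1701]
tool_rot: [[0.111, 0.857, 0.503], [0.992, -0.069, -0.101], [-0.052, 0.511, -0.858]]
contact_force: [-0.5, -0.2, -4.1]
grip_width: 0.151
```

```bash
python3 lip.py
python3 - <<'E'
from h import *
c=cap('wrist','w21');cap('scene','s21')
c=load('s21');cv2.imwrite('pics/s21z.png',cv2.resize(c['pixels'][150:350,60:340,::-1],(800,571),interpolation=cv2.INTER_CUBIC))
E
```

```text
det 1.0
lip [ 0.4594 -0.4211  0.087 ]
lipL [ 0.4661 -0.3616  0.0838]
lipR [ 0.4528 -0.4807  0.0901]
back [ 0.6051 -0.4336  0.1599]
```

View pics/s21z.png

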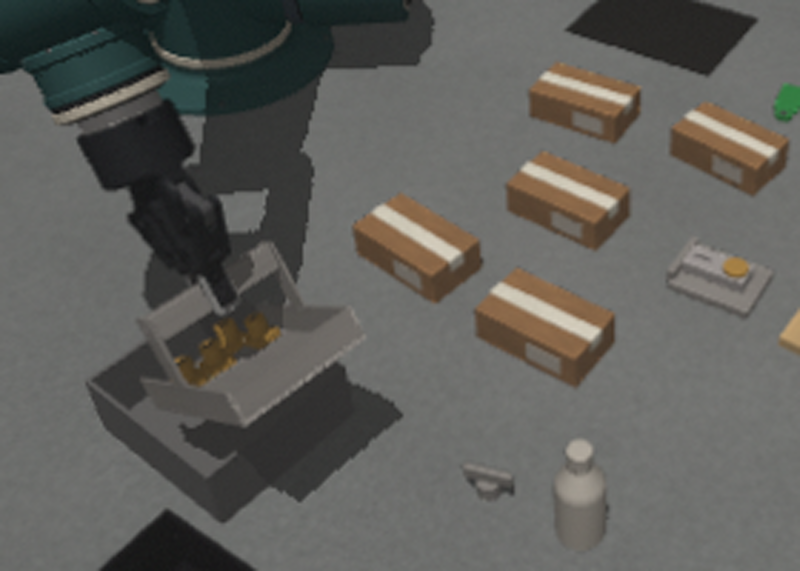

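View pics/w21.png

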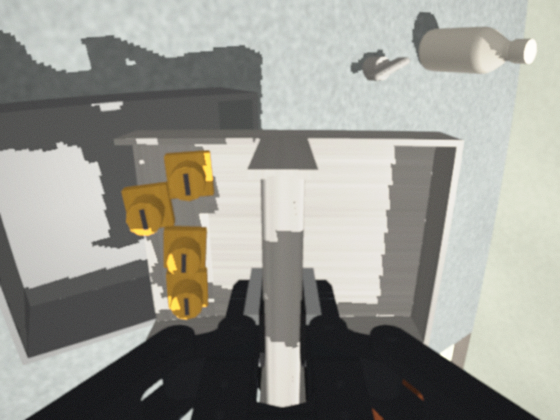

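>>> jog_arm --targets "0.03 0 0 0 0;-0.03 0 0 0 0;0.03 0 0 0 0;-0.03 0 0 0 0;0 0 0 0 0"

```text
time: 35.38
position: [0.5048, -0.4228, 0.1742]
tool_rot: [[0.111, 0.855, 0.507], [0.992, -0.067, -0.105], [-0.056, 0.515, -0.856]]
contact_force: [-0.4, -0.3, -1.7]
grip_width: 0.145
```

```bash
python3 lip.py
python3 - <<'E'
from h import *
c=cap('wrist','w22')
E
```

```text
det 1.0000000000000002
lip [ 0.4614 -0.4226  0.0908]
lipL [ 0.468  -0.3631  0.0875]
lipR [ 0.4547 -0.4822  0.0942]
back [ 0.6068 -0.4348  0.1645]
```

View pics/w22.png

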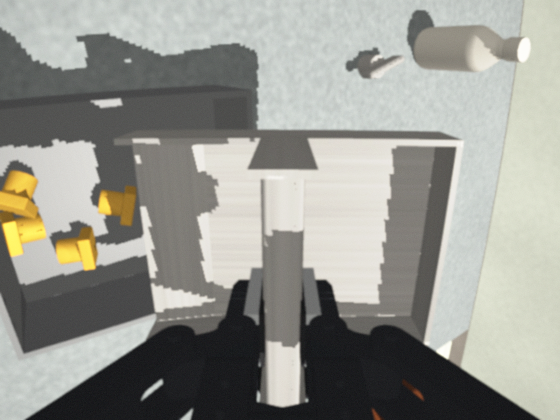

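>>> jog_arm --targets "0.01 0 0.03 0 0;0.01 0 0.05 0 0;0 0.01 0.05 0 0;-0.01 0.04 0.03 0 0;-0.01 0.05 0.01 0 0;-0.01 0.05 0 0 0;-0.015 0.05 0 0 0;-0.015 0.05 0 0 0;-0.015 0.05 0 0 0;-0.015 0.05 0 0 0;-0.02 0.01 0 0 0;0 0 0 0 0"

```text
time: 36.92
position: [0.4172, -0.0508, 0.3579]
tool_rot: [[0.11, 0.849, 0.517], [0.992, -0.066, -0.103], [-0.054, 0.525, -0.85]]
contact_force: [0.8, -1.1, -1.8]
grip_width: 0.151
```

```bash
python3 st.py
python3 - <<'E'
from h import *
c=cap('wrist','w23'); c=cap('top','t23')
E
```

```text
36.925 [ 0.4172 -0.0508  0.3579] r 0.42 J [ -9.9 -47.5 115.6  -0.7  80.1  -4.5]
tilt 31.84 up leans yaw 168.7 jaw yaw -4.45 jaw z 0.5248 lat z -0.0536 F [ 0.8 -1.1 -1.8] g 0.151
```

View pics/w23.png

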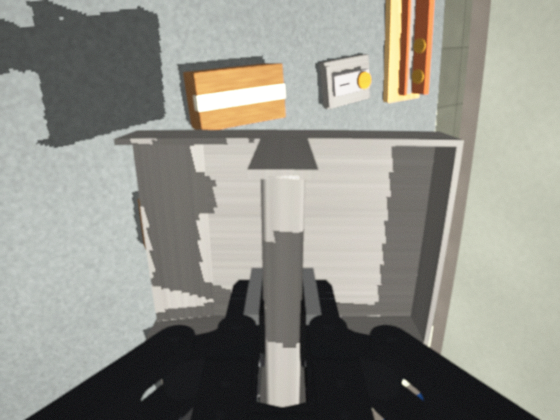

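View pics/t23.png

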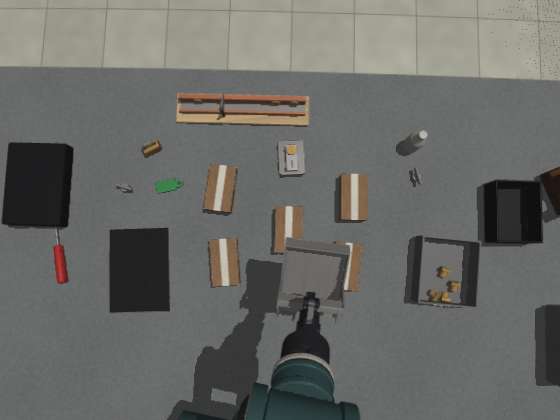

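>>> jog_arm --targets "0 0 -0.03 0 0;0 0 -0.03 0 0;0 0 -0.03 0 0;-0.02 0.004 -0.03 0 0;-0.03 0.006 -0.02 0 0;-0.03 0.006 0 0 0"

```text
time: 37.78
position: [0.4238, -0.0441, 0.2257]
tool_rot: [[0.122, 0.873, 0.473], [0.991, -0.08, -0.108], [-0.057, 0.482, -0.874]]
contact_force: [-0.3, -0.1, -1.4]
grip_width: 0.147
```

```bash
python3 st.py; python3 lip.py
```

```text
37.775 [ 0.4238 -0.0441  0.2257] r 0.426 J [ -7.6 -47.5 127.2  -2.7  71.4  -1.3]
tilt 29.04 up leans yaw 167.1 jaw yaw -5.21 jaw z 0.482 lat z -0.0566 F [-0.3 -0.1 -1.4] g 0.147
det 1.0
lip [ 0.3773 -0.0431  0.1441]
lipL [0.3846 0.0164 0.1407]
lipR [ 0.37   -0.1025  0.1475]
back [ 0.5252 -0.0573  0.2121]
```

>>> jog_arm --targets "-0.03 -0.015 0 0 0;-0.04 -0.005 0 0 0;-0.04 0 0 0 0;-0.04 0.003 0 0 0;-0.04 0.005 0 0 0;-0.04 0.005 0 0 0"

```text
time: 38.52
position: [0.3788, -0.0834, 0.247]
tool_rot: [[0.118, 0.93, 0.348], [0.992, -0.093, -0.088], [-0.049, 0.356, -0.933]]
contact_force: [0.7, 0.1, -2.8]
grip_width: 0.151
```

```bash
python3 st.py; python3 lip.py
```

```text
38.525 [ 0.3788 -0.0834  0.247 ] r 0.388 J [-16.9 -47.5 123.7   1.   82.8 -10.6]
tilt 21.06 up leans yaw 165.8 jaw yaw -5.72 jaw z 0.3559 lat z -0.0494 F [ 0.7  0.1 -2.8] g 0.151
det 1.0
lip [ 0.3216 -0.0803  0.1725]
lipL [ 0.3287 -0.0207  0.1696]
lipR [ 0.3145 -0.1398  0.1755]
back [ 0.4774 -0.0965  0.2194]
```

Going well; continue.

>>> jog_arm --targets "-0.04 0.01 -0.015 0 0;-0.04 0.01 -0.015 0 0;-0.04 0.01 -0.015 0 0;-0.04 0.01 -0.015 0 0;-0.04 0.01 -0.015 0 0;-0.04 0.01 -0.015 0 0"

```text
time: 39.28
position: [0.3404, -0.0569, 0.1608]
tool_rot: [[0.115, 0.975, 0.191], [0.993, -0.105, -0.062], [-0.04, 0.197, -0.98]]
contact_force: [0.5, 0.0, -2.6]
grip_width: 0.149
```

```bash
python3 st.py; python3 lip.py
```

```text
39.275 [ 0.3404 -0.0569  0.1608] r 0.345 J [-12.9 -47.5 130.4  -1.   85.6  -6.5]
tilt 11.59 up leans yaw 162.1 jaw yaw -6.16 jaw z 0.1969 lat z -0.0402 F [ 0.5  0.  -2.6] g 0.149
det 0.9999999999999998
lip [ 0.2719 -0.0515  0.0967]
lipL [0.2788 0.008  0.0943]
lipR [ 0.265  -0.1111  0.0991]
back [ 0.4331 -0.0694  0.117 ]
```

>>> jog_arm --targets "-0.03 -0.01 0.015 0 0;-0.03 -0.005 0.015 0 0;-0.03 0 0.01 0 0;-0.03 0 0 0 0;0 0 0 0 0"

```text
time: 39.9
position: [0.3078, -0.0931, 0.2011]
tool_rot: [[0.112, 0.987, 0.114], [0.993, -0.107, -0.043], [-0.03, 0.118, -0.993]]
contact_force: [0.2, 0.4, -3.3]
grip_width: 0.151
```

```bash
python3 st.py; python3 lip.py
```

```text
39.9 [ 0.3078 -0.0931  0.2011] r 0.322 J [-2.150e+01 -4.750e+01  1.263e+02  1.000e-01  9.420e+01 -1.520e+01]
tilt 7.0 up leans yaw 159.5 jaw yaw -6.21 jaw z 0.1181 lat z -0.0298 F [ 0.2  0.4 -3.3] g 0.151
det 1.0
lip [ 0.2345 -0.0866  0.1427]
lipL [ 0.2412 -0.027   0.1409]
lipR [ 0.2278 -0.1462  0.1445]
back [ 0.3967 -0.1046  0.1501]
```

>>> jog_arm --targets "-0.033 0.012 -0.005 0 0;-0.033 0.012 -0.005 0 0;-0.025 0.01 -0.005 0 0;0 0 0 0 0"

```text
time: 40.4
position: [0.2925, -0.0783, 0.1881]
tool_rot: [[0.11, 0.993, 0.05], [0.994, -0.109, -0.025], [-0.019, 0.052, -0.998]]
contact_force: [0.1, -0.4, -2.3]
grip_width: 0.15
```

```bash
python3 st.py; python3 lip.py
```

```text
40.4 [ 0.2925 -0.0783  0.1881] r 0.303 J [-19.4 -47.5 127.4  -0.4  97.  -13.2]
tilt 3.2 up leans yaw 153.6 jaw yaw -6.25 jaw z 0.0524 lat z -0.0192 F [ 0.1 -0.4 -2.3] g 0.15
det 0.9999999999999994
lip [ 0.2156 -0.0709  0.1347]
lipL [ 0.2222 -0.0112  0.1336]
lipR [ 0.209  -0.1305  0.1359]
back [ 0.378  -0.0889  0.1313]
```

>>> jog_arm --targets "-0.033 0.005 -0.004 0 0;-0.012 0.002 -0.001 0 0;0 0 0 0 0"

```text
time: 40.78
position: [0.2829, -0.0813, 0.1845]
tool_rot: [[0.109, 0.994, 0.021], [0.994, -0.109, -0.017], [-0.015, 0.023, -1.0]]
contact_force: [0.3, 0.1, -2.3]
grip_width: 0.147
```

```bash
python3 st.py; python3 -c "
from h import *
c=load('t23'); P,w=pts(c)
r=(P[...,1]>0.2)&(P[...,1]<.5)&(P[...,0]<.6)&(P[...,0]>.3)
v=c['pixels'].max(-1); q=P[r&(v<45)&(P[...,2]<.012)]
print(cv2.minAreaRect((q[:,:2]*1000).astype(np.float32)))"
```

```text
40.775 [ 0.2829 -0.0813  0.1845] r 0.294 J [-20.5 -47.5 127.7  -0.5  98.4 -14.3]
tilt 1.55 up leans yaw 140.8 jaw yaw -6.27 jaw z 0.0227 lat z -0.0147 F [ 0.3  0.1 -2.3] g 0.147
((441.2524108886719, 379.73590087890625), (217.31201171875, 159.3855743408203), 3.431302547454834)
```

>>> jog_arm --targets "0.04 0.01 0.01 0 0;0.04 0.03 0 0.9 0;0.02 0.05 0 0.9 0;0.01 0.05 0 0.9 0;0.01 0.05 0 0.9 0;0.01 0.05 0 0.9 0;0.01 0.05 0 0.9 0;0.01 0.05 0 0.9 0;0.01 0.05 0 0.9 0;0 0.05 0 0.9 0;0 0.02 0 0.9 0;0 0 0 0 0"

```text
time: 42.28
position: [0.4474, 0.3945, 0.1947]
tool_rot: [[-0.047, 0.998, 0.029], [0.999, 0.048, -0.015], [-0.017, 0.028, -0.999]]
contact_force: [-0.2, -0.1, -2.5]
grip_width: 0.149
```

```bash
python3 st.py
```

```text
42.275 [0.4474 0.3945 0.1947] r 0.596 J [39.8 -2.8 95.7 -1.7 86.4 37.2]
tilt 1.86 up leans yaw 151.8 jaw yaw 2.73 jaw z 0.0279 lat z -0.0167 F [-0.2 -0.1 -2.5] g 0.149
```

>>> jog_arm --targets "-0.003 -0.007 -0.03 0 0;-0.003 -0.007 -0.03 0 0;0 0 -0.03 0 0;0 0 -0.02 0 0;0 0 -0.01 0 0;0 0 0 0 0"

```text
time: 43.02
position: [0.4429, 0.3755, 0.0734]
tool_rot: [[-0.042, 0.999, 0.032], [0.999, 0.043, -0.015], [-0.016, 0.031, -0.999]]
contact_force: [0.5, -0.4, -1.8]
grip_width: 0.149
```

```bash
python3 st.py
```

```text
43.025 [0.4429 0.3755 0.0734] r 0.581 J [ 38.7  -0.5 105.   -1.8  74.6  36.7]
tilt 1.99 up leans yaw 155.3 jaw yaw 2.46 jaw z 0.0309 lat z -0.0159 F [ 0.5 -0.4 -1.8] g 0.149
```

>>> jog_arm --targets "0 0.003 -0.003 0 0;0 0 -0.003 0 0;0 0 0 0 0;0 0 0 0 0.15;0 0 0 0 0.3;0 0 0 0 0.7;0 0 0 0 1;0 0 0 0 1;0 0 0 0 1"

```text
time: 44.15
position: [0.4443, 0.3799, 0.0707]
tool_rot: [[-0.043, 0.998, 0.036], [0.999, 0.043, -0.011], [-0.013, 0.035, -0.999]]
contact_force: [0.3, -0.8, 0.2]
grip_width: 1.0
```

```bash
python3 st.py
```

```text
44.15 [0.4443 0.3799 0.0707] r 0.585 J [ 3.890e+01 -1.000e-01  1.049e+02 -1.900e+00  7.400e+01  3.700e+01]
tilt 2.14 up leans yaw 162.2 jaw yaw 2.47 jaw z 0.0351 lat z -0.013 F [ 0.3 -0.8  0.2] g 1.0
```

>>> jog_arm --targets "0 0 0.04 0 1;0 0 0.05 0 1;0 0 0.05 10 1;0 0 0.04 10 1;-0.04 -0.01 0.01 10 1;-0.05 -0.01 0 10 1;-0.05 -0.01 0 10 1;-0.05 -0.01 0 10 1;-0.05 -0.01 0 10 1;-0.04 -0.01 0 10 1;0 0 0 6 1;0 0 0 0 1"

```text
time: 45.65
position: [0.1552, 0.3158, 0.2666]
tool_rot: [[-1.0, -0.022, 0.018], [-0.021, 0.999, 0.039], [-0.019, 0.039, -0.999]]
contact_force: [0.0, 0.4, -0.4]
grip_width: 0.998
```

```bash
python3 st.py;python3 - <<'E'
from h import *
c=cap('wrist','w24'); c=cap('top','t24')
E
```

```text
45.65 [0.1552 0.3158 0.2666] r 0.352 J [ 59.5 -38.3 115.5   0.3 100.3 -31.7]
tilt 2.48 up leans yaw -114.6 jaw yaw 91.23 jaw z 0.0389 lat z -0.0188 F [ 0.   0.4 -0.4] g 0.998
```

View pics/t24.png

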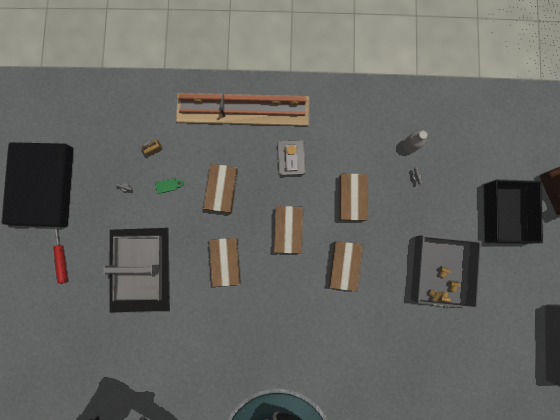

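>>> jog_arm --targets "-0.016 -0.026 -0.01 0 1;-0.014 -0.027 -0.01 0 1;-0.013 -0.027 -0.01 0 1;0 0 0 0 1"

```text
time: 46.25
position: [0.125, 0.2594, 0.2381]
tool_rot: [[-1.0, -0.007, 0.006], [-0.007, 1.0, 0.015], [-0.006, 0.015, -1.0]]
contact_force: [0.5, -0.4, -0.4]
grip_width: 1.0
```

```bash
python3 st.py
python3 - <<'E'
from h import *
c=load('t24'); cartons(c,0.034,0.049,(0.35,0.8,-0.28,0.26));
E
```

```text
46.25 [0.125  0.2594 0.2381] r 0.288 J [ 5.910e+01 -4.740e+01  1.227e+02  1.000e-01  1.038e+02 -3.130e+01]
tilt 0.93 up leans yaw -113.0 jaw yaw 90.42 jaw z 0.015 lat z -0.0065 F [ 0.5 -0.4 -0.4] g 1.0
c 661.3 168.5 size 121 68 yaw -5.6 z 0.0418 n 1197
c 647.5 -180.8 size 119 72 yaw 0.8 z 0.0421 n 1281
c 558.2 -11.2 size 119 70 yaw 1.4 z 0.0420 n 1265
c 469.0 150.1 size 120 69 yaw 6.1 z 0.0420 n 1249
c 467.9 -163.1 size 121 71 yaw -5.7 z 0.0422 n 1304
```

>>> jog_arm --targets "-0.007 -0.013 -0.003 0 1;0.01 -0.004 0 0 1;0.05 -0.016 -0.01 1 1;0.05 -0.016 -0.01 1 1;0.05 -0.016 -0.01 1 1;0.05 -0.016 -0.01 1 1;0.05 -0.016 -0.01 1 1;0.05 -0.016 -0.01 1 1;0.02 -0.005 0 0 1;0 0 0 0 1"

```text
time: 47.5
position: [0.4643, 0.1484, 0.1804]
tool_rot: [[-0.994, -0.113, 0.01], [-0.113, 0.993, 0.016], [-0.011, 0.014, -1.0]]
contact_force: [-0.2, -0.2, 0.1]
grip_width: 1.002
```

```bash
python3 st.py
```

```text
47.5 [0.4643 0.1484 0.1804] r 0.487 J [ 14.3 -16.9 109.3   0.7  86.8 -82.2]
tilt 1.05 up leans yaw -121.7 jaw yaw 96.49 jaw z 0.0144 lat z -0.0113 F [-0.2 -0.2  0.1] g 1.002
```

>>> jog_arm --targets "0.005 0.002 -0.03 0 1;0 0 -0.04 0 1;0 0 -0.04 0 1;0 0 -0.02 0 1;0 0 0 0 1"

```text
time: 48.12
position: [0.4671, 0.1529, 0.0501]
tool_rot: [[-0.993, -0.114, 0.014], [-0.114, 0.993, 0.017], [-0.016, 0.016, -1.0]]
contact_force: [-0.8, -0.2, 0.4]
grip_width: 1.0
```

```bash
python3 st.py;python3 - <<'E'
from h import *
c=cap('wrist','w25')
E
```

```text
48.125 [0.4671 0.1529 0.0501] r 0.492 J [ 14.7 -11.1 117.1   0.8  73.  -82.1]
tilt 1.28 up leans yaw -129.6 jaw yaw 96.55 jaw z 0.0155 lat z -0.0161 F [-0.8 -0.2  0.4] g 1.0
```

View pics/w25.png

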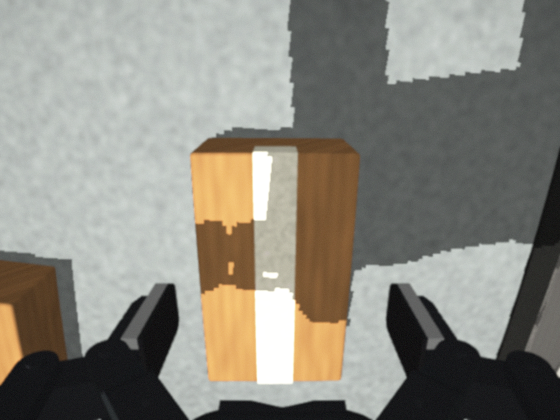

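>>> jog_arm --targets "0.002 -0.002 -0.02 0 1;0 -0.001 -0.015 0 1;0 0 -0.01 0 1;0 0 -0.005 0 1;0 0 0 0 1"

```text
time: 48.8
position: [0.4715, 0.1514, 0.0047]
tool_rot: [[-0.993, -0.115, 0.022], [-0.114, 0.993, 0.02], [-0.024, 0.017, -1.0]]
contact_force: [-0.9, -0.3, -0.1]
grip_width: 0.997
```

```bash
python3 st.py
```

```text
48.8 [0.4715 0.1514 0.0047] r 0.495 J [ 14.4  -7.9 118.9   0.8  67.4 -82.5]
tilt 1.7 up leans yaw -138.9 jaw yaw 96.59 jaw z 0.0168 lat z -0.0245 F [-0.9 -0.3 -0.1] g 0.997
```

>>> jog_arm --targets "0 0 -0.003 0 0.8;0 0 0 0 0.5;0 0 0 0 0.5;0 0 0 0 0.5" --force 40

```text
time: 49.3
position: [0.4719, 0.1515, 0.0026]
tool_rot: [[-0.993, -0.115, 0.023], [-0.114, 0.993, 0.02], [-0.026, 0.017, -1.0]]
contact_force: [-0.2, 0.0, 0.7]
grip_width: 0.816
```

```bash
python3 st.py
```

```text
49.3 [0.4719 0.1515 0.0026] r 0.496 J [ 14.4  -7.7 119.    0.8  67.1 -82.5]
tilt 1.76 up leans yaw -139.8 jaw yaw 96.59 jaw z 0.017 lat z -0.0256 F [-0.2  0.   0.7] g 0.816
```

>>> jog_arm --targets "0 0 0.03 0 0.5;0 0 0.04 0 0.5;0 0 0.03 0 0.5;0.02 -0.04 0 -1.2 0.5;0.02 -0.04 0 -1.2 0.5;0.02 -0.04 0 -1.2 0.5;0.02 -0.03 0 -1.1 0.5;0 0 0 0 0.5;0 0 0 0 0.5"

```text
time: 50.42
position: [0.5516, -0.0034, 0.1025]
tool_rot: [[-0.999, -0.032, 0.021], [-0.031, 0.999, 0.017], [-0.021, 0.017, -1.0]]
contact_force: [0.1, 0.5, -4.0]
grip_width: 0.814
```

```bash
python3 st.py
```

```text
50.425 [ 0.5516 -0.0034  0.1025] r 0.552 J [ -3.6  -5.8 107.3   1.1  77.4 -95.6]
tilt 1.56 up leans yaw -140.2 jaw yaw 91.82 jaw z 0.0168 lat z -0.0215 F [ 0.1  0.5 -4. ] g 0.814
```

>>> jog_arm --targets "0.009 -0.008 -0.015 0 0.5;0 0 -0.015 0 0.5;0 0 -0.01 0 0.5;0 0 -0.005 0 0.5;0 0 0 0 0.5"

```text
time: 51.05
position: [0.5598, -0.0099, 0.053]
tool_rot: [[-0.999, -0.034, 0.019], [-0.034, 0.999, 0.018], [-0.02, 0.017, -1.0]]
contact_force: [-0.4, 0.3, -3.4]
grip_width: 0.813
```

```bash
python3 st.py
```

```text
51.05 [ 0.5598 -0.0099  0.053 ] r 0.56 J [ -4.2  -2.2 108.7   1.2  72.5 -96.5]
tilt 1.49 up leans yaw -136.7 jaw yaw 91.98 jaw z 0.0172 lat z -0.0195 F [-0.4  0.3 -3.4] g 0.813
```

>>> jog_arm --targets "0.001 -0.001 -0.004 0 0.5;0 0 -0.003 0 0.5;0 0 0 0 0.5;0 0 0 0 0.5"

```text
time: 51.55
position: [0.5614, -0.0109, 0.0466]
tool_rot: [[-0.999, -0.035, 0.021], [-0.034, 0.999, 0.018], [-0.021, 0.017, -1.0]]
contact_force: [0.9, -0.2, -3.7]
grip_width: 0.818
```

```bash
python3 st.py
```

```text
51.55 [ 0.5614 -0.0109  0.0466] r 0.561 J [ -4.3  -1.7 108.9   1.2  71.7 -96.6]
tilt 1.56 up leans yaw -139.4 jaw yaw 91.99 jaw z 0.017 lat z -0.0212 F [ 0.9 -0.2 -3.7] g 0.818
```

Down a bit more, release, rise.

>>> jog_arm --targets "0 0 -0.002 0 0.5;0 0 0 0 0.5;0 0 0 0 0.85;0 0 0 0 1;0 0 0 0 1;0 0 0.03 0 1;0 0 0.05 0 1;-0.03 0 0.05 0 1;-0.05 0 0.02 0 1;-0.05 0 0.02 0 1;-0.05 0 0.02 0 1;-0.05 0 0 0 1;0 0 0 0 1"

```text
time: 53.18
position: [0.3245, -0.0107, 0.2425]
tool_rot: [[-0.999, -0.035, 0.027], [-0.034, 0.999, 0.017], [-0.028, 0.016, -0.999]]
contact_force: [0.5, 0.4, -0.1]
grip_width: 0.999
```

```bash
python3 st.py
python3 - <<'E'
from h import *
c=cap('top','t26'); c2=cap('scene','s26')
for b in [(0.45,.67,-.1,.1)]:
  cartons(c,.076,.092,b); cartons(c2,.076,.092,b); cartons(c2,.034,.05,b)
cartons(c,.034,.05,(.35,.8,-.28,.26))
E
```

```text
53.175 [ 0.3245 -0.0107  0.2425] r 0.325 J [ -7.4 -42.  119.7   1.2 100.9 -99.2]
tilt 1.82 up leans yaw -148.2 jaw yaw 92.0 jaw z 0.0158 lat z -0.0275 F [ 0.5  0.4 -0.1] g 0.999
c 558.7 -10.5 size 120 67 yaw 1.6 z 0.0842 n 1353
c 558.8 -12.3 size 122 79 yaw 2.5 z 0.0852 n 645
c 573.6 -38.6 size 136 60 yaw 30.7 z 0.0420 n 179
c 661.0 168.4 size 121 68 yaw -5.7 z 0.0417 n 1197
c 647.5 -180.6 size 119 72 yaw 0.5 z 0.0421 n 1285
c 468.0 -163.0 size 121 71 yaw -6.1 z 0.0422 n 1302
```

View pics/s26.png

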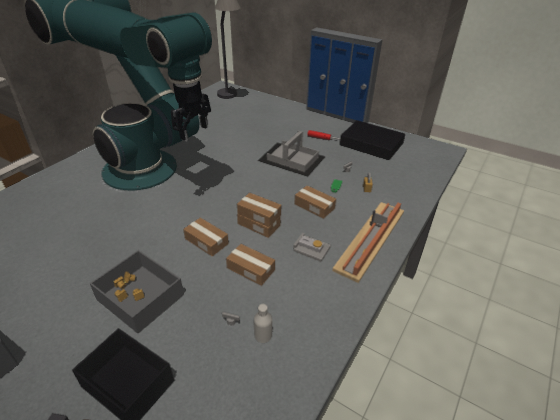

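>>> jog_arm --targets "-0.025 0.012 0 0 1;-0.025 0.012 0 0 1;-0.025 0.012 0 0 1;0 0 0 0 1"

```text
time: 53.78
position: [0.2812, 0.0279, 0.2441]
tool_rot: [[-0.999, -0.035, -0.004], [-0.035, 0.999, 0.016], [0.004, 0.016, -1.0]]
contact_force: [0.6, 0.4, -0.4]
grip_width: 0.999
```

```bash
python3 st.py
```

```text
53.775 [0.2812 0.0279 0.2441] r 0.283 J [ -0.5 -47.3 122.1   1.  105.5 -92.2]
tilt 0.95 up leans yaw -75.2 jaw yaw 91.99 jaw z 0.0162 lat z 0.0037 F [ 0.6  0.4 -0.4] g 0.999
```

>>> jog_arm --targets "0.01 -0.03 0 -1 1;0.03 -0.04 -0.01 -1.5 1;0.04 -0.04 -0.02 -1.5 1;0.04 -0.04 -0.03 -1.5 1;0.04 -0.03 -0.03 -1.5 1;0.02 -0.01 0 -0.6 1;0 0 0 0 1"

```text
time: 54.65
position: [0.4665, -0.1716, 0.1472]
tool_rot: [[-0.995, 0.1, -0.007], [0.1, 0.995, 0.019], [0.008, 0.018, -1.0]]
contact_force: [0.2, -0.0, 1.0]
grip_width: 1.001
```

```bash
python3 st.py
```

```text
54.65 [ 0.4665 -0.1716  0.1472] r 0.497 J [ -23.6  -13.6  109.7    0.8   84.6 -108. ]
tilt 1.14 up leans yaw -70.6 jaw yaw 84.24 jaw z 0.018 lat z 0.0085 F [ 0.2 -0.   1. ] g 1.001
```

>>> jog_arm --targets "0 0.009 -0.03 0 1;0 0 -0.04 0 1;0 0 -0.03 0 1;0 0 -0.015 0 1;0 0 0 0 1"

```text
time: 55.28
position: [0.465, -0.163, 0.0284]
tool_rot: [[-0.995, 0.099, -0.007], [0.098, 0.995, 0.019], [0.009, 0.018, -1.0]]
contact_force: [-1.2, -0.3, 0.7]
grip_width: 0.999
```

```bash
python3 st.py
```

```text
55.275 [ 0.465  -0.163   0.0284] r 0.493 J [ -22.8   -8.3  116.8    0.9   72.3 -107.4]
tilt 1.17 up leans yaw -68.5 jaw yaw 84.34 jaw z 0.0181 lat z 0.0093 F [-1.2 -0.3  0.7] g 0.999
```

>>> jog_arm --targets "0.003 0 -0.012 0 1;0 0 -0.009 0 1;0 0 -0.003 0 1;0 0 0 0 0.8;0 0 0 0 0.5;0 0 0 0 0.5;0 0 0 0 0.5"

```text
time: 56.15
position: [0.4696, -0.1635, 0.0057]
tool_rot: [[-0.995, 0.098, -0.004], [0.098, 0.995, 0.018], [0.006, 0.017, -1.0]]
contact_force: [0.4, 1.2, -1.8]
grip_width: 0.813
```

```bash
python3 st.py
```

```text
56.15 [ 0.4696 -0.1635  0.0057] r 0.497 J [ -22.6   -6.3  117.4    0.9   69.5 -107.3]
tilt 1.04 up leans yaw -77.6 jaw yaw 84.36 jaw z 0.0172 lat z 0.0056 F [ 0.4  1.2 -1.8] g 0.813
```

>>> jog_arm --targets "0 0 0.03 0 0.5;0 0 0.05 0 0.5;0 0 0.05 0 0.5;0 0 0.02 1 0.5;0.02 0.04 0 1.6 0.5;0.025 0.04 0 1.6 0.5;0.025 0.04 0 1.6 0.5;0.02 0.03 0 1.6 0.5;0 0 0 0 0.5;0 0 0 0 0.5"

```text
time: 57.4
position: [0.5592, -0.0088, 0.1583]
tool_rot: [[-0.999, -0.033, -0.01], [-0.033, 0.999, 0.016], [0.009, 0.017, -1.0]]
contact_force: [0.3, 0.3, -3.9]
grip_width: 0.812
```

```bash
python3 st.py
```

```text
57.4 [ 0.5592 -0.0088  0.1583] r 0.559 J [ -4.   -5.8 101.9   0.9  84.5 -96. ]
tilt 1.09 up leans yaw -60.0 jaw yaw 91.88 jaw z 0.0168 lat z 0.009 F [ 0.3  0.3 -3.9] g 0.812
```

>>> jog_arm --targets "0.001 -0.002 -0.02 0 0.5;0 0 -0.02 0 0.5;0 0 -0.015 0 0.5;0 0 -0.006 0 0.5;0 0 -0.002 0 0.5;0 0 0 0 0.5"

```text
time: 58.15
position: [0.5588, -0.013, 0.0902]
tool_rot: [[-1.0, -0.029, -0.011], [-0.03, 0.999, 0.016], [0.01, 0.017, -1.0]]
contact_force: [-0.8, -1.0, -3.9]
grip_width: 0.81
```

```bash
python3 st.py
```

```text
58.15 [ 0.5588 -0.013   0.0902] r 0.559 J [ -4.4  -3.1 105.9   0.9  77.9 -96.3]
tilt 1.12 up leans yaw -56.5 jaw yaw 91.68 jaw z 0.0167 lat z 0.0103 F [-0.8 -1.  -3.9] g 0.81
```

>>> jog_arm --targets "0.001 0.002 0 0 0.5;0 0 -0.001 0 0.5;0 0 0 0 0.85;0 0 0 0 1;0 0 0 0 1;0 0 0.03 0 1;0 0 0.05 0 1;-0.03 0 0.04 0 1;-0.05 0 0.02 0 1;-0.05 0 0.01 0 1;-0.05 0 0 0 1;-0.05 0 0 0 1;0 0 0 0 1"

```text
time: 59.78
position: [0.3238, -0.0108, 0.2465]
tool_rot: [[-1.0, -0.03, -0.003], [-0.03, 0.999, 0.015], [0.003, 0.015, -1.0]]
contact_force: [1.0, 0.2, -0.3]
grip_width: 1.003
```

```bash
python3 st.py
python3 - <<'E'
from h import *
c=cap('top','t27'); c2=cap('scene','s27')
b=(0.45,.67,-.1,.1)
cartons(c,.116,.136,b); cartons(c2,.116,.136,b)
cartons(c,.034,.05,(.35,.8,-.28,.26))
E
```

```text
59.775 [ 0.3238 -0.0108  0.2465] r 0.324 J [ -7.2 -40.7 118.6   0.9 102.3 -98.7]
tilt 0.9 up leans yaw -78.0 jaw yaw 91.71 jaw z 0.0154 lat z 0.0028 F [ 1.   0.2 -0.3] g 1.003
c 558.7 -9.7 size 120 70 yaw 1.6 z 0.1259 n 1477
c 558.8 -12.3 size 122 76 yaw 2.7 z 0.1270 n 685
c 660.8 168.3 size 121 69 yaw -5.8 z 0.0418 n 1195
c 647.4 -180.5 size 119 72 yaw 1.0 z 0.0418 n 1283
```

>>> jog_arm --targets "0.03 -0.03 0 0 1;0.045 -0.04 0 0 1;0.05 -0.03 0 -0.5 1;0.05 -0.02 0 0 1;0.05 -0.02 -0.02 0 1;0.05 -0.02 -0.03 0 1;0.04 -0.01 -0.03 0 1;0.01 0 -0.03 0 1;0 0 0 0 1"

```text
time: 61.0
position: [0.6667, -0.1879, 0.1203]
tool_rot: [[-1.0, -0.022, -0.017], [-0.022, 1.0, 0.02], [0.016, 0.021, -1.0]]
contact_force: [0.7, 0.2, -0.1]
grip_width: 1.005
```

```bash
python3 st.py
```

```text
61.0 [ 0.6667 -0.1879  0.1203] r 0.693 J [ -18.2   12.4   86.6    0.8   82.3 -109.6]
tilt 1.5 up leans yaw -50.5 jaw yaw 91.26 jaw z 0.0206 lat z 0.0162 F [ 0.7  0.2 -0.1] g 1.005
```

>>> jog_arm --targets "-0.018 0.007 -0.02 0 1;0 0 -0.03 0 1;0 0 -0.025 0 1;0 0 -0.012 0 1;0 0 0 0 1"

```text
time: 61.62
position: [0.6503, -0.1811, 0.035]
tool_rot: [[-1.0, -0.023, -0.014], [-0.023, 1.0, 0.019], [0.013, 0.02, -1.0]]
contact_force: [0.0, -0.2, 0.3]
grip_width: 1.001
```

```bash
python3 st.py
```

```text
61.625 [ 0.6503 -0.1811  0.035 ] r 0.675 J [ -18.1   13.9   93.1    0.8   74.1 -109.6]
tilt 1.36 up leans yaw -54.2 jaw yaw 91.29 jaw z 0.0195 lat z 0.0134 F [ 0.  -0.2  0.3] g 1.001
```

>>> jog_arm --targets "-0.003 0 -0.015 0 1;0 0 -0.012 0 1;0 0 -0.004 0 1;0 0 0 0 0.8;0 0 0 0 0.5;0 0 0 0 0.5;0 0 0 0 0.5"

```text
time: 62.5
position: [0.6482, -0.1814, 0.0047]
tool_rot: [[-1.0, -0.023, -0.011], [-0.023, 1.0, 0.018], [0.011, 0.019, -1.0]]
contact_force: [-0.2, 1.1, -2.1]
grip_width: 0.81
```

```bash
python3 st.py
```

```text
62.5 [ 0.6482 -0.1814  0.0047] r 0.673 J [ -18.2   15.3   94.5    0.9   71.1 -109.7]
tilt 1.23 up leans yaw -59.1 jaw yaw 91.3 jaw z 0.0186 lat z 0.0106 F [-0.2  1.1 -2.1] g 0.81
```

>>> jog_arm --targets "0 0 0.03 0 0.5;0 0 0.05 0 0.5;0 0 0.05 0 0.5;0 0 0.05 0.6 0.5;-0.01 0.02 0.02 0 0.5;-0.025 0.045 0 0 0.5;-0.025 0.045 0 0 0.5;-0.02 0.04 0 0 0.5;-0.009 0.02 0 0 0.5;0 0 0 0 0.5;0 0 0 0 0.5"

```text
time: 63.88
position: [0.5541, -0.0073, 0.2082]
tool_rot: [[-0.999, -0.032, -0.014], [-0.032, 0.999, 0.019], [0.014, 0.02, -1.0]]
contact_force: [0.4, -0.0, -3.0]
grip_width: 0.812
```

```bash
python3 st.py
```

```text
63.875 [ 0.5541 -0.0073  0.2082] r 0.554 J [ -3.9  -7.6  98.9   1.   89.6 -95.8]
tilt 1.37 up leans yaw -53.4 jaw yaw 91.84 jaw z 0.0197 lat z 0.0137 F [ 0.4 -0.  -3. ] g 0.812
```

>>> jog_arm --targets "0.005 -0.003 -0.02 0 0.5;0 0 -0.025 0 0.5;0 0 -0.015 0 0.5;0 0 -0.008 0 0.5;0 0 -0.002 0 0.5;0 0 0 0 0.5"

```text
time: 64.62
position: [0.5605, -0.0137, 0.1319]
tool_rot: [[-0.999, -0.029, -0.017], [-0.029, 0.999, 0.019], [0.016, 0.019, -1.0]]
contact_force: [-0.3, 0.3, -4.1]
grip_width: 0.81
```

```bash
python3 st.py
```

```text
64.625 [ 0.5605 -0.0137  0.1319] r 0.561 J [ -4.5  -4.5 103.2   1.   82.3 -96.3]
tilt 1.45 up leans yaw -48.5 jaw yaw 91.63 jaw z 0.0194 lat z 0.0162 F [-0.3  0.3 -4.1] g 0.81
```

>>> jog_arm --targets "-0.001 0.003 0 0 0.5;0 0 -0.001 0 0.5;0 0 0 0 0.85;0 0 0 0 1;0 0 0 0 1;0 0 0.03 0 1;0 0 0.05 0 1;-0.03 0 0.04 0 1;-0.05 0 0.01 0 1;-0.05 0 0 0 1;-0.05 0 0 0 1;-0.05 0 0 0 1;0 0 0 0 1"

```text
time: 66.25
position: [0.3235, -0.0103, 0.2686]
tool_rot: [[-1.0, -0.029, -0.008], [-0.029, 0.999, 0.018], [0.008, 0.018, -1.0]]
contact_force: [1.2, 0.1, 0.5]
grip_width: 1.0
```

```bash
python3 st.py
python3 - <<'E'
from h import *
c=cap('top','t28'); c2=cap('scene','s28')
b=(0.45,.67,-.1,.1)
cartons(c,.158,.178,b); cartons(c2,.158,.178,b)
cartons(c,.034,.05,(.35,.8,-.28,.26))
E
```

```text
66.25 [ 0.3235 -0.0103  0.2686] r 0.324 J [ -7.2 -40.2 116.3   1.  104.4 -98.6]
tilt 1.13 up leans yaw -64.9 jaw yaw 91.66 jaw z 0.018 lat z 0.0078 F [1.2 0.1 0.5] g 1.0
c 559.7 -10.1 size 118 69 yaw 1.6 z 0.1680 n 1586
c 559.7 -12.6 size 123 73 yaw 2.2 z 0.1691 n 694
c 661.1 168.2 size 121 68 yaw -6.0 z 0.0419 n 1201
```

>>> jog_arm --targets "0.02 0.03 0 -1 1;0.04 0.04 0 -1.5 1;0.05 0.03 0 -1.5 1;0.05 0.03 0 -1.5 1;0.05 0.02 -0.02 -1 1;0.05 0.015 -0.04 -0.7 1;0.04 0.005 -0.04 0 1;0.015 0 -0.04 0 1;0 0 0 0 1"

```text
time: 67.47
position: [0.6523, 0.1679, 0.1158]
tool_rot: [[-0.995, 0.1, -0.019], [0.1, 0.995, 0.016], [0.021, 0.014, -1.0]]
contact_force: [-0.9, 0.1, 0.0]
grip_width: 1.0
```

```bash
python3 st.py
```

```text
67.475 [0.6523 0.1679 0.1158] r 0.674 J [ 11.8  10.   89.7   1.2  81.2 -72.7]
tilt 1.44 up leans yaw -40.9 jaw yaw 84.24 jaw z 0.0145 lat z 0.0205 F [-0.9  0.1  0. ] g 1.0
```

>>> jog_arm --targets "0.008 0 -0.02 0 1;0 0 -0.03 0 1;0 0 -0.025 0 1;0 0 -0.01 0 1;0 0 0 0 1"

```text
time: 68.1
position: [0.6631, 0.1686, 0.0315]
tool_rot: [[-0.995, 0.1, -0.013], [0.1, 0.995, 0.018], [0.015, 0.016, -1.0]]
contact_force: [-0.0, 0.3, 0.3]
grip_width: 1.0
```

```bash
python3 st.py
```

```text
68.1 [0.6631 0.1686 0.0315] r 0.684 J [ 11.6  14.8  92.4   1.2  73.4 -73. ]
tilt 1.26 up leans yaw -53.4 jaw yaw 84.26 jaw z 0.0163 lat z 0.0149 F [-0.   0.3  0.3] g 1.0
```

>>> jog_arm --targets "-0.002 0 -0.015 0 1;0 0 -0.009 0 1;0 0 -0.003 0 1;0 0 0 0 0.8;0 0 0 0 0.5;0 0 0 0 0.5;0 0 0 0 0.5"

```text
time: 68.97
position: [0.6621, 0.169, 0.0056]
tool_rot: [[-0.995, 0.1, -0.009], [0.1, 0.995, 0.019], [0.011, 0.018, -1.0]]
contact_force: [0.5, 0.8, -2.2]
grip_width: 0.813
```

```bash
python3 st.py
```

```text
68.975 [0.6621 0.169  0.0056] r 0.683 J [ 11.7  16.   93.5   1.2  70.8 -73. ]
tilt 1.2 up leans yaw -63.2 jaw yaw 84.27 jaw z 0.0176 lat z 0.0113 F [ 0.5  0.8 -2.2] g 0.813
```

>>> jog_arm --targets "0 0 0.03 0 0.5;0 0 0.05 0 0.5;0 0 0.05 0 0.5;0 0 0.05 0 0.5;0 0 0.05 1 0.5;-0.01 -0.02 0.01 1.5 0.5;-0.025 -0.045 0 1.5 0.5;-0.025 -0.045 0 1.5 0.5;-0.025 -0.04 0 1.5 0.5;-0.01 -0.02 0 0.5 0.5;0 0 0 0 0.5;0 0 0 0 0.5"

```text
time: 70.47
position: [0.5608, -0.006, 0.2506]
tool_rot: [[-0.999, -0.035, -0.015], [-0.035, 0.999, 0.014], [0.015, 0.015, -1.0]]
contact_force: [-0.7, 0.4, -3.8]
grip_width: 0.809
```

```bash
python3 st.py
```

```text
70.475 [ 0.5608 -0.006   0.2506] r 0.561 J [ -3.6  -7.3  94.7   0.8  93.5 -95.6]
tilt 1.21 up leans yaw -43.0 jaw yaw 92.01 jaw z 0.0149 lat z 0.015 F [-0.7  0.4 -3.8] g 0.809
```

>>> jog_arm --targets "-0.001 -0.003 -0.02 0 0.5;0 0 -0.025 0 0.5;0 0 -0.015 0 0.5;0 0 -0.008 0 0.5;0 0 -0.002 0 0.5;0 0 0 0 0.5"

```text
time: 71.22
position: [0.5601, -0.0069, 0.1744]
tool_rot: [[-0.999, -0.038, -0.018], [-0.038, 0.999, 0.015], [0.018, 0.015, -1.0]]
contact_force: [-0.8, 0.6, -2.4]
grip_width: 0.813
```

```bash
python3 st.py
```

```text
71.225 [ 0.5601 -0.0069  0.1744] r 0.56 J [ -3.7  -5.9 100.5   0.8  86.5 -96. ]
tilt 1.34 up leans yaw -39.2 jaw yaw 92.18 jaw z 0.0154 lat z 0.0175 F [-0.8  0.6 -2.4] g 0.813
```

>>> jog_arm --targets "0 0 0.003 0 0.5;0 -0.003 0 -0.4 0.5;0 0 0 0 0.5"

```text
time: 71.6
position: [0.5606, -0.0102, 0.1793]
tool_rot: [[-0.999, -0.03, -0.016], [-0.031, 0.999, 0.015], [0.015, 0.015, -1.0]]
contact_force: [-0.6, -0.5, -2.9]
grip_width: 0.812
```

```bash
python3 st.py
```

```text
71.6 [ 0.5606 -0.0102  0.1793] r 0.561 J [ -4.1  -6.  100.1   0.8  86.8 -95.9]
tilt 1.23 up leans yaw -43.1 jaw yaw 91.75 jaw z 0.0151 lat z 0.0152 F [-0.6 -0.5 -2.9] g 0.812
```

>>> jog_arm --targets "0 0 -0.003 0 0.5;0 0 -0.002 0 0.5;0 0 0 0 0.5;0 0 0 0 0.85;0 0 0 0 1;0 0 0 0 1;0 0 0.03 0 1;0 0 0.05 0 1;-0.03 0 0.03 0 1;-0.05 0 0.01 0 1;-0.05 0 0 0 1;-0.05 0 0 0 1;-0.04 0 0 0 1;0 0 0 0 1;0 0 0 0 1"

```text
time: 73.47
position: [0.3344, -0.01, 0.2994]
tool_rot: [[-0.999, -0.031, -0.01], [-0.031, 0.999, 0.014], [0.01, 0.014, -1.0]]
contact_force: [0.6, -1.1, -0.4]
grip_width: 1.002
```

```bash
python3 st.py
python3 - <<'E'
from h import *
c=cap('top','t29'); c2=cap('scene','s29')
b=(0.45,.67,-.1,.1)
cartons(c,.200,.220,b); cartons(c2,.200,.220,b)
P,w=pts(c)
hsv=cv2.cvtColor(c['pixels'],cv2.COLOR_RGB2HSV)
m=(hsv[...,0]>40)&(hsv[...,0]<80)&(hsv[...,1]>120); print('tag',P[m].mean(0))
# tray floor
r=(P[...,0]>.38)&(P[...,0]<.51)&(P[...,1]>.33)&(P[...,1]<.43)&(P[...,2]<.02)
print('tray floor z',np.median(P[r][:,2]))
r=(P[...,0]>.3)&(P[...,0]<.6)&(P[...,1]>.28)&(P[...,1]<.48)&(P[...,2]>.022)&(P[...,2]<.045)
q=P[r];print(cv2.minAreaRect((q[:,:2]*1000).astype(np.float32)),np.median(q[:,2]))
E
```

```text
73.475 [ 0.3344 -0.01    0.2994] r 0.335 J [ -6.7 -37.9 112.3   0.8 106.3 -98.3]
tilt 0.98 up leans yaw -54.3 jaw yaw 91.76 jaw z 0.0142 lat z 0.0096 F [ 0.6 -1.1 -0.4] g 1.002
c 560.6 -10.2 size 120 68 yaw 1.7 z 0.2101 n 1723
c 560.2 -11.8 size 122 74 yaw 1.9 z 0.2111 n 702
tag [0.6673507  0.31448265 0.01028975]
tray floor z 0.007850743155927153
((446.01513671875, 379.121826171875), (166.3534698486328, 122.15582275390625), 2.8538424968719482) 0.03159596852823343
```

View pics/s29.png

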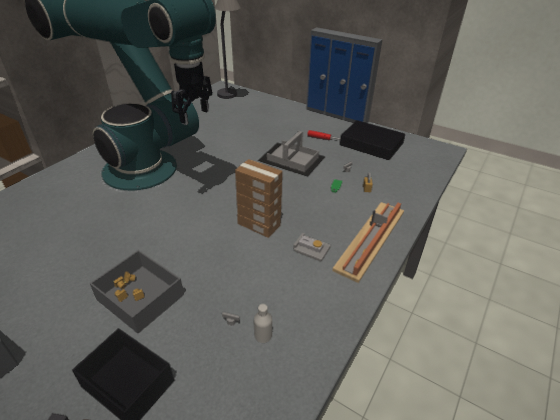

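View pics/t29.png

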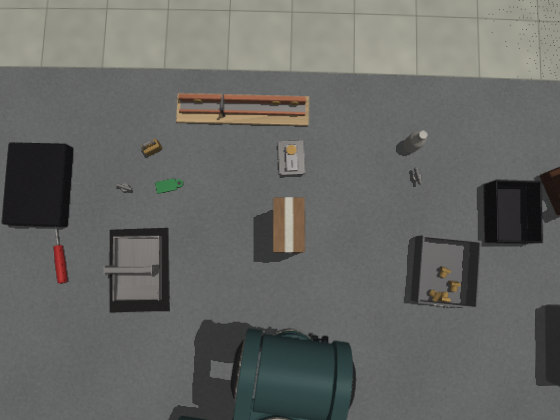

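Run:
```python
from h import *
c=load('t29')
cv2.imwrite('pics/bz.png',cv2.resize(c['pixels'][230:312,405:485,::-1],(600,615),interpolation=cv2.INTER_CUBIC))
P,w=pts(c); cartons(c,0.06,0.07,(0.3,0.62,-0.52,-0.28),60)
hsv=cv2.cvtColor(c['pixels'],cv2.COLOR_RGB2HSV)
m=(hsv[...,0]>8)&(hsv[...,0]<35)&(hsv[...,1]>110)&(P[...,1]<-.33)&(P[...,1]>-.52)
n,l,s,ce=cv2.connectedComponentsWithStats(m.astype(np.uint8))
R=cv2.Rodrigues(np.array([0,0,np.radians(4.5)]))[0]
for i in range(1,n):
    q=P[l==i]
    if len(q)<8: continue
    d=(q-[.4614,-.4211,0])@R.T; print(len(q),q.mean(0).round(3),'bin x',d[:,0].min().round(3),d[:,0].max().round(3),'y',d[:,1].min().round(3),d[:,1].max().round(3),'z',q[:,2].max().round(3))
```

```text
c 461.5 -421.9 size 170 152 yaw -4.6 z 0.0647 n 497
65 [ 0.459 -0.422  0.024] bin x -0.015 0.009 y -0.015 0.008 z 0.034
75 [ 0.424 -0.448  0.024] bin x -0.048 -0.025 y -0.043 -0.019 z 0.032
149 [ 0.396 -0.41   0.025] bin x -0.079 -0.053 y -0.02 0.031 z 0.04
```

View pics/bz.png

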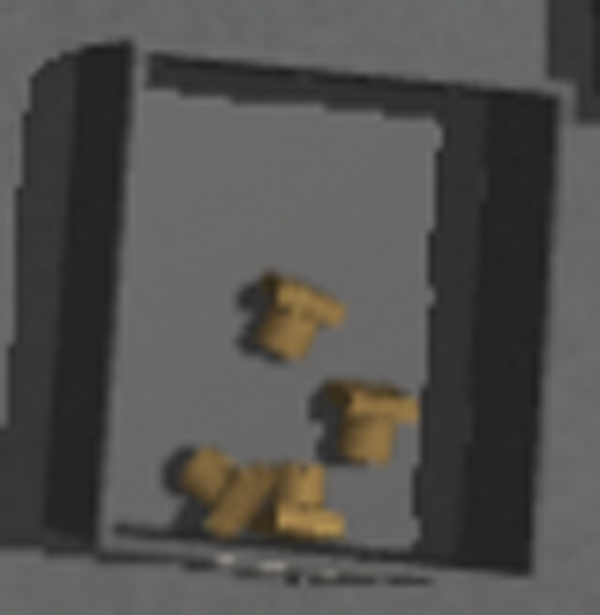

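>>> jog_arm --targets "0 -0.03 0.01 0 1;0 -0.05 0.01 0 1;0.01 -0.05 0 0 1;0.01 -0.05 0 0 1;0.02 -0.05 0 0 1;0.02 -0.05 0 0 1;0.02 -0.05 0 0 1;0.02 -0.05 0 0 1;0 0 0 0 1;0 0 0 0 1"

```text
time: 74.82
position: [0.4421, -0.4066, 0.311]
tool_rot: [[-0.999, -0.034, -0.021], [-0.034, 0.999, 0.023], [0.02, 0.024, -1.0]]
contact_force: [0.8, 0.0, 0.1]
grip_width: 0.999
```

```bash
python3 st.py; python3 -c "
from h import *
c=cap('wrist','w30'); print(c['eye'],c['orientation'][:,2])"
```

```text
74.825 [ 0.4421 -0.4066  0.311 ] r 0.601 J [-4.51e+01 -2.00e+00  8.42e+01  1.00e-01  9.96e+01 -1.37e+02]
tilt 1.8 up leans yaw -47.9 jaw yaw 91.94 jaw z 0.024 lat z 0.0203 F [0.8 0.  0.1] g 0.999
[ 0.36311644 -0.41282621  0.45517536] [ 0.30173434  0.0332057  -0.95281361]
```

View pics/w30.png

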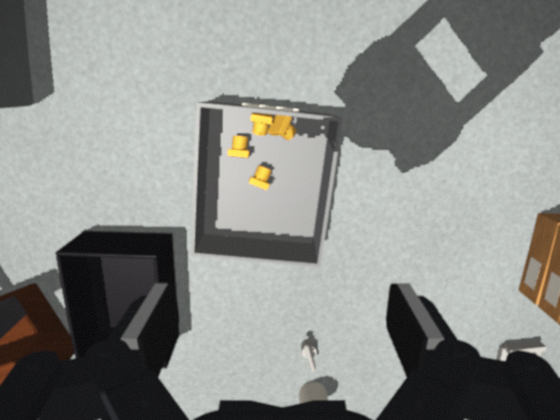

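Run:
```python
from h import *
c=load('w30')
cv2.imwrite('pics/bz2.png',cv2.resize(c['pixels'][90:200,190:350,::-1],(800,550),interpolation=cv2.INTER_CUBIC))
P,w=pts(c)
b=cartons(c,0.058,0.07,(0.3,0.62,-0.52,-0.3),60)
hsv=cv2.cvtColor(c['pixels'],cv2.COLOR_RGB2HSV)
m=(hsv[...,1]>110)&(hsv[...,0]<40)&(P[...,1]<-.33)&(P[...,1]>-.52)&(P[...,0]<.55)&(P[...,2]>.012)
cx,cy,_,_,th=b[0]
D=(P-[.4615,-.4215,0])@cv2.Rodrigues(np.array([0,0,np.radians(4.5)]))[0].T
D=(P-[cx/1000,cy/1000,0])@cv2.Rodrigues(np.array([0,0,np.radians(-th)]))[0].T
q=D[m]; print(q[:,0].min(), np.sort(q[:,0])[:12].round(4))
# walls inner face near plug columns
for u in (255,262,268,275):
    print(u,[(v,D[v,u].round(3).tolist()) for v in range(102,124,2)])
```

```text
c 463.4 -422.0 size 171 150 yaw -4.3 z 0.0647 n 2719
-0.10070372856550551 [-0.1007 -0.1007 -0.1007 -0.1007 -0.1007 -0.1007 -0.1007 -0.1007 -0.1007
 -0.1007 -0.1007 -0.1007]
255 [(102, [-0.089, -0.018, -0.002]), (104, [-0.089, -0.016, 0.049]), (106, [-0.087, -0.016, 0.049]), (108, [-0.085, -0.015, 0.065]), (110, [-0.083, -0.015, 0.065]), (112, [-0.079, -0.016, 0.02]), (114, [-0.077, -0.016, 0.028]), (116, [-0.075, -0.016, 0.027]), (118, [-0.073, -0.015, 0.028]), (120, [-0.071, -0.015, 0.028]), (122, [-0.068, -0.015, 0.02])]
262 [(102, [-0.09, -0.01, -0.001]), (104, [-0.088, -0.01, -0.0]), (106, [-0.087, -0.008, 0.049]), (108, [-0.086, -0.008, 0.057]), (110, [-0.084, -0.008, 0.065]), (112, [-0.082, -0.007, 0.067]), (114, [-0.078, -0.008, 0.021]), (116, [-0.076, -0.008, 0.027]), (118, [-0.074, -0.008, 0.03]), (120, [-0.071, -0.007, 0.028]), (122, [-0.069, -0.007, 0.028])]
268 [(102, [-0.091, -0.003, 0.0]), (104, [-0.089, -0.003, 0.0]), (106, [-0.088, -0.002, 0.05]), (108, [-0.086, -0.002, 0.05]), (110, [-0.084, -0.001, 0.064]), (112, [-0.083, -0.001, 0.065]), (114, [-0.078, -0.001, 0.019]), (116, [-0.076, -0.001, 0.027]), (118, [-0.074, -0.001, 0.03]), (120, [-0.072, -0.001, 0.027]), (122, [-0.07, -0.0, 0.028])]
275 [(102, [-0.092, 0.005, 0.002]), (104, [-0.09, 0.006, -0.001]), (106, [-0.089, 0.005, 0.046]), (108, [-0.087, 0.006, 0.049]), (110, [-0.085, 0.006, 0.065]), (112, [-0.083, 0.006, 0.064]), (114, [-0.078, 0.007, 0.004]), (116, [-0.076, 0.007, 0.013]), (118, [-0.074, 0.007, 0.015]), (120, [-0.072, 0.007, 0.017]), (122, [-0.07, 0.007, 0.019])]
```

View pics/bz2.png

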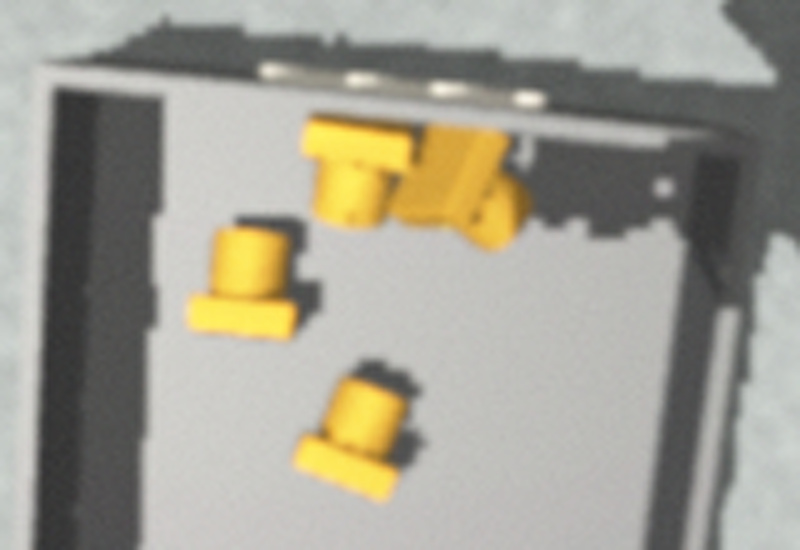

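>>> jog_arm --targets "0.03 -0.01 -0.02 0 1;0.03 -0.01 -0.03 0 1;0.015 0 -0.03 0 1;0 0 -0.02 0 1;0 0 0 0 1"

```text
time: 75.5
position: [0.5186, -0.4228, 0.2118]
tool_rot: [[-0.999, -0.037, -0.017], [-0.038, 0.999, 0.019], [0.016, 0.02, -1.0]]
contact_force: [0.4, -0.1, -0.1]
grip_width: 1.005
```

Run:
```python
from h import *
c=cap('wrist','w31'); print(c['eye'])
cv2.imwrite('pics/w31z.png',cv2.resize(c['pixels'][0:140,180:360,::-1],(800,622),interpolation=cv2.INTER_CUBIC)[:600])
```

```text
[ 0.43909959 -0.42869808  0.35575515]
```

View pics/w31z.png

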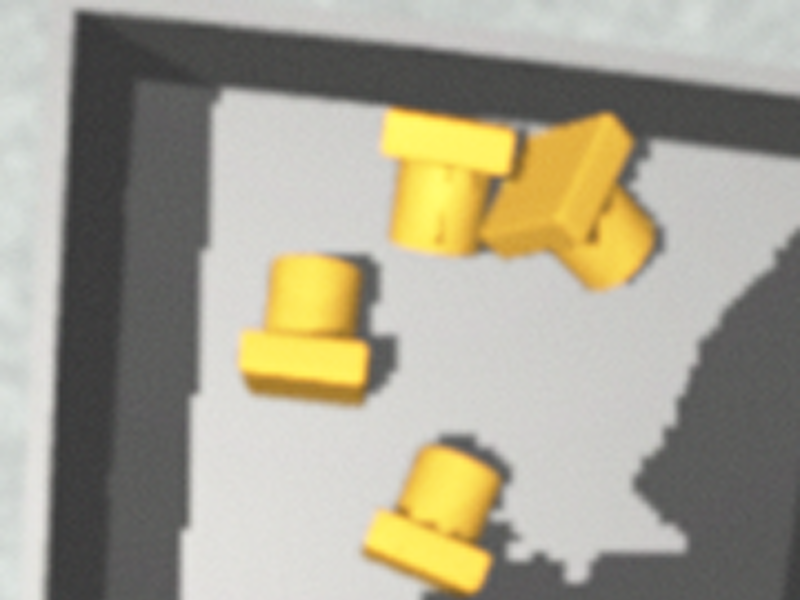

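>>> jog_arm --targets "0 0 0.04 0 1;0 0 0.05 0 1;0 0 0.03 0 1;0 0 0 0 1;0 0 0 0 1;0 0 0 0 1"

```text
time: 76.3
position: [0.5154, -0.4222, 0.3449]
tool_rot: [[-0.999, -0.036, -0.009], [-0.036, 0.999, 0.012], [0.009, 0.013, -1.0]]
contact_force: [-0.7, -0.2, 0.5]
grip_width: 0.999
```

Run:
```python
from h import *
c=cap('top','t32'); cartons(c,.2,.22,(0.45,.67,-.1,.1)); c2=cap('scene','s32'); cartons(c2,.2,.22,(0.45,.67,-.1,.1))
print(job_done())
```

```text
c 560.6 -10.3 size 120 68 yaw 1.7 z 0.2099 n 1720
c 560.3 -12.5 size 123 73 yaw 1.8 z 0.2111 n 702
the job is handed in; nothing more can be done
None
```

The job is handed in at 76.3 s, and my last checks found everything in place; no verdict was reported.

**Tray and plugs:** I lifted the tray level by its bar with the four plugs that were present. The moves cannot tilt the tool directly, so I pushed past the outer reach limit until the tray was tipped about 31°. I then carried it over the bin, which had been knocked aside and which I measured again, and shook the plugs out. I levelled the tool at the inner reach limit and set the empty tray on the mat.

**Cartons:** All four cartons went onto the base carton.

**Last checks:**
- **Column:** the carton tops lie within about 3 mm and 1° of the base carton. The topmost is at z = 0.210 m, as five cartons should be.
- **Tray:** its floor reads 8 mm above the counter, as it should on the mat, and it is about 5 mm from the mat's middle.
- **Plugs:** all four are in the bin. One rests close to the wall on the robot's side; I estimate its origin is only about 2 mm inside the limit.
- **Bystanders:** the key tag reads within about 5 mm of its first position. The wing knobs and coin slide look unmoved in the pictures, but I did not measure them again.

**Disagreement:** the top and scene cameras differ by about 2 mm in y, which is within their calibration.

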